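# Find the balance point of a marking beam

## Robot

A 7-joint arm with a two-finger parallel gripper is mounted at the origin on the work surface. World frame = base frame: x ahead of the robot, y to its left, z up, the work surface at z = 0. Lengths are in m, angles in rad, forces in N, time in s.
With the tool pointing down it reaches from about 0.35 to 0.9 m from the base axis. Payload 8.1 kg.
Tool frame: the origin (TCP) lies between the finger pads; the fingertips stand 11 mm ahead of it and the grasp point (between the pads) lies 8 mm behind it (manip.finger_overhang is the distance from the TCP to the fingertips, in m); z points along the fingers, y is the line along which they close (so a half turn about z gives the same grasp; the last joint's range is limited). The gripper opens to 92 mm and grips with 3 to 60 N. Pads are 19 mm wide; open, the fingers measure 130 mm over their backs; the gripper's body (75 mm by 190 mm) begins 47 mm behind the grasp point.
Start: joints at [-1.369, 0.434, 0.025, 1.573, -0.012, 1.134, -0.075], TCP at [0.188, 0.596, 0.209] pointing down, gripper open.
Joint ranges: [-2.62, 2.62], [-0.44, 2.09], [-1.27, 1.32], [0.08, 2.57], [-1.32, 4.46], [0.12, 2], [-2.74, 2.74]. Speed limits (rad/s): [2.22, 2.22, 3.01, 3.01, 3.14, 3.14, 3.14].

## Interface

Orientations are given as a rotation vector (axis times angle).
In Python, from cell import read_state, vision, job_done, manip gives the robot as it stands.
- The arm moves only by the tool send_rows, never from a script. Its argument "motion" is a list of rows, each an object of numbers: "tx", "ty", "tz": the shift along the tool's x, y, z each as a share of 0.25 m, from -1 to 1; "ax", "ay", "az": the turn, a rotation vector about the tool's x, y, z each as a share of 1.5 rad, from -1 to 1. In form: [{"tx": .., "ty": .., "tz": .., "ax": .., "ay": .., "az": ..}, ...]. A call has 1 to 10 rows; each row is the pose to reach, as a shift and turn from the pose commanded when the call began, along the tool's axes at that moment; what a row does not reach only later rows make up. A row lasts 1/10 s, in which the tool goes at most 50 mm and 8.59 degrees, less where a joint would pass 70% of its speed; a pose out of reach is approached as far as the arm can. A call with a number of a shift or a turn outside -1 to 1 is refused whole. A call with a gripper value outside its range is refused whole. "claw" is the opening, from -1 (shut) to 1 (fully open), set as the call begins (left out, the last holds). The fingers move at their own pace and stop on an object; "grip_force" is the grip in N (left out, the last holds). Time passes only in rows, so rows that repeat a pose let the fingers close. It gives the time, the measured TCP pose, the force, the opening and the grip force at its end, in the units of the state.
- read_state(): the state, without advancing time (a new reading comes with each control period).
- vision.camera(name): name is "scene" or "top"; returns a dict with "pixels" (420x560x3 uint8, blue, green, red), "z_map" (420x560 float32, m along the optical axis (not along the pixel's ray), 0 where there is no reading), "mtx" (3x3 intrinsics, pixels), "distortion" ([k1, k2, p1, p2, k3] as OpenCV has them; the pictures are not rectified), "extrinsics" (4x4, takes a point from camera to world coordinates). Camera axes: x right, y up, looking along -z (the intrinsics and any distortion apply to the point x, -y, -z); pixel columns grow to the right and rows downward; lengths in m; the calibration is good to about 2 mm. A picture is of the moment at which its call begins.
- job_done(): hands the job in; it is judged then, once.
The state is a dict: "time": time; "q": joint angles; "dq": joint speeds; "joint_torque": joint torques, N m; "tcp_pos": TCP position; "eef_rot": TCP orientation; "ft_force": force on the tool from outside, world axes, zero at the start; "torque": the same for the moment, N m; "grip_width": finger opening in m; "finger_force": force on a finger pad.
Only numpy, scipy, OpenCV 4.12 (cv2) and the standard library are available. Lean on these libraries where they do the work, as an engineer would, in place of code of your own. Each camera call takes 0.05 s, during which the arm holds its last target. There are 200 camera calls.

## Task

Find the balance point of the yellow marking beam: take it out of its slotted rack and leave it lying broad face down, stop block on top, squarely across the middle of the blue knife-edge stand, so that it balances level on the edge all by itself. Leave the tin, the glue bottle, the bowl, the fuse box and the hammer where they are.

Things in the scene. Friction and masses are not known exactly. Their poses are not given: they have to be found in the camera images.
- beam: Yellow rigid flat bar with black ticks, 360 x 10 x 40 mm, 0.22 kg without its stop. Origin: centre of the bar. x along it, y square to its broad faces (at y = -5, +5 mm), pointing out of the face with the stop; z across its 40 mm width. It starts on its narrow edge in the rack: z up, underside 45 mm up. Lying flat, stop on top: y up. Where it balances is not known beforehand (stop mass unknown).
- stop (a joint): Position of the stop block's middle along the beam's x (m, 0 = mid-length, -0.11 to 0.11). It is clamped tight (about 60 N to slide it) and is not to be adjusted.
- stop_mid (a point): Centre of the dark steel stop block with a brass screw disc, 36 mm along the beam, 14 mm thick on the beam's +y face (so it reaches 19 mm from the beam's mid-plane), 40 mm wide, flush with the beam's long edges. Mass unknown, 0.08 to 0.27 kg, evenly spread.
- rack: Fixed plywood rack, origin under its centre; base 340 x 60 x 8 mm; posts at x = -150 and +150 mm, each 14 mm along x, 60 along y, 67 high, with a 13 mm wide slot open at the top, slot floor 45 mm up. The beam stands in the slots along the rack's x, within 8 mm of centred, stop towards the rack's +y, top edge 85 mm up; between the posts it is free down to the base.
- stand: Fixed blue knife-edge stand, origin under its centre on the table; base 90 x 100 x 8 mm; an upright blade 12 mm thick (along the stand's x) and 70 mm long (along its y) whose flat steel top edge is 40 mm above the table. The beam goes along the stand's x, square to the edge.
- edge (a point): Middle of the stand's top edge, 40 mm above the table.
- tin: Green tin, loose, 66 mm across, 55 mm high; origin under its centre.
- glue: White glue bottle with orange cap, loose, 56 mm across, 110 mm high; origin under its centre.
- bowl: White ceramic bowl of washers, loose, 116 mm across the rim, 45 mm high; origin under its centre.
- fusebox: Red plastic fuse box, loose, 130 x 90 x 61 mm (x, y, z); origin under its centre.
- hammer: Steel tack hammer lying on the table, loose, 270 mm long along its x, head at +x, about 100 mm across the head; well to the right of the work.
Mind the look-alikes: they are no part of the job. What is shaped like the stand but purple is not meant.

How it is judged:
By the outcome, as a careful person would: the job done as asked, in the order asked, and still so for the second after the job is handed in, with the robot touching nothing.
It also fails if it takes over 64 s, if anything falls off the work surface, if the arm or the gripper's body presses on something with over 40 N, if the wrist force passes 120 N, or if a joint passes its speed limit or range.

## Working session

There is one attempt and no reset: what is moved stays moved. The work goes in short steps, Python scripts to look and compute and a tool call to move; the robot and the scene stay as the last step left them, time stands still between calls to the robot, and variables do not carry over. Pictures are saved under pics/ and viewed, at most 10 in all, crops included, and the job is handed in when it is done.

Besides the shell and the picture viewer there is one more tool, called by a JSON object that holds its "api" and its "payload", one argument or row to a line. send_rows: Moves the arm, as the interface text tells. Its arguments: {"type":"object","properties":{"motion":{"type":"array","items":{"type":"object","properties":{"tx":{"type":"number"},"ty":{"type":"number"},"tz":{"type":"number"},"ax":{"type":"number"},"ay":{"type":"number"},"az":{"type":"number"}}}},"claw":{"type":"number"},"grip_force":{"type":"number"}},"required":["motion"]}

```bash
ls; mkdir -p pics
python3 - <<'E'
from cell import read_state, vision, manip
import cv2,numpy as np,pickle
s=read_state(); print(s); print([a for a in dir(manip) if a[0]!='_'], manip.finger_overhang)
d={n:vision.camera(n) for n in('scene','top')}
pickle.dump(d,open('d0.pkl','wb'))
for n in d:
    cv2.imwrite(f'pics/{n}0.png',d[n]['pixels']); print(n,d[n]['mtx'],d[n]['distortion'],d[n]['extrinsics'])
E
```

```text
pics
{'time': 0.0, 'q': array([-1.36858846,  0.43522427,  0.02495433,  1.57410152, -0.01159388,
        1.1339846 , -0.07508075]), 'dq': array([ 3.63465031e-04, -4.05201632e-04, -8.56491003e-06, -7.92460419e-05,
       -7.55489338e-04, -5.39401335e-05,  7.60703210e-04]), 'joint_torque': array([ 3.66086817e-05, -6.67846227e+01,  9.84453522e-01, -3.14441299e+01,
       -6.07317151e-02,  4.32168797e-02,  1.88557487e-04]), 'tcp_pos': array([0.1874556 , 0.59566068, 0.20784226]), 'eef_rot': array([-4.76972873e-01, -3.10507228e+00,  2.46577025e-03]), 'ft_force': array([-0.11461679, -0.27295797,  0.50185946]), 'torque': array([0.00127614, 0.01242893, 0.04497497]), 'finger_force': 0.0, 'grip_width': 0.09146807922331274}
['MotionError', 'finger_overhang'] 0.011
scene [[381.23431364   0.         277.3724195 ]
 [  0.         381.23431364 211.09770667]
 [  0.           0.           1.        ]] [-0.07037434  0.          0.          0.          0.        ] [[-0.43457007 -0.72723361  0.53130042  1.10765135]
 [ 0.90056809 -0.34352129  0.2664024   0.29836684]
 [-0.01122377  0.59424271  0.80420745  0.99397786]
 [ 0.          0.          0.          1.        ]]
top [[407.13671227   0.         279.64864457]
 [  0.         407.13671227 208.50292566]
 [  0.           0.           1.        ]] [0.01476143 0.         0.         0.         0.        ] [[-0.03042699  0.99231265 -0.11995753  0.33171335]
 [-0.99949871 -0.02915554  0.01234048  0.01801105]
 [ 0.00874819  0.12027288  0.99270232  1.44479444]
 [ 0.          0.          0.          1.        ]]
```

View pics/top0.png

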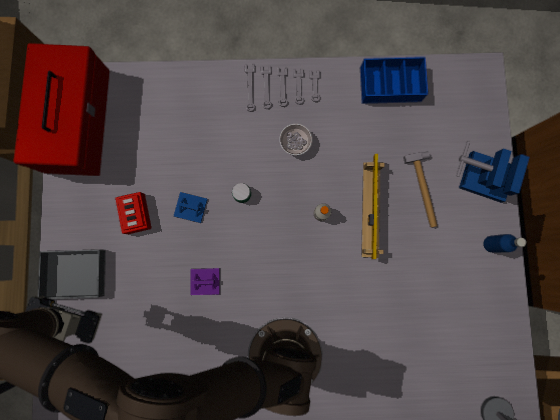

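View pics/scene0.png

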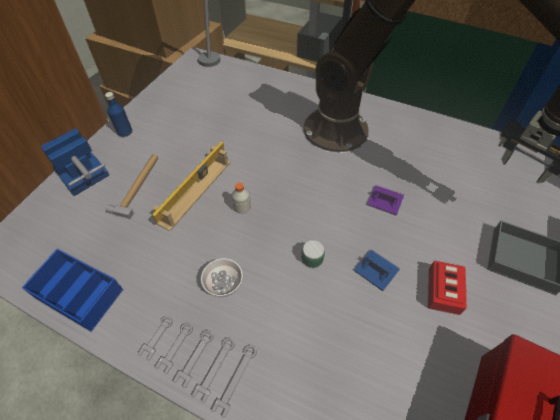

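The top view shows the beam in its rack at about (372,210), with the stop at (371,220). The blue stand is at (191,208), between the fuse box (132,213) and the tin (241,192). The purple decoy is at (205,281), and the glue is left of the rack at (322,212).

```bash
cat > h.py <<'E'
import cv2,numpy as np
def cloud(c):
    h,w=c['z_map'].shape
    uv=np.stack(np.meshgrid(np.arange(w),np.arange(h)),-1).reshape(-1,1,2).astype(float)
    n=cv2.undistortPoints(uv,c['mtx'],c['distortion']).reshape(-1,2)
    z=c['z_map'].reshape(-1)
    P=np.c_[n[:,0]*z,-n[:,1]*z,-z]
    E=c['extrinsics']; P=P@E[:3,:3].T+E[:3,3]
    P[z==0]=np.nan
    return P.reshape(h,w,3)
def ray(c,u,v):
    n=cv2.undistortPoints(np.array([[[u,v]]],float),c['mtx'],c['distortion']).ravel()
    E=c['extrinsics']; return E[:3,3],E[:3,:3]@np.array([n[0],-n[1],-1])
def hsv(c): return cv2.cvtColor(c['pixels'],cv2.COLOR_BGR2HSV)
def rect(P):
    r=cv2.minAreaRect(P[:,:2].astype(np.float32)*1000); return [np.round(x,1) for x in r]
E
python3 - <<'E'
import pickle;from h import *
d=pickle.load(open('d0.pkl','rb'))
for n in d:
    c=d[n];P=cloud(c);H=hsv(c).astype(int)
    hh,s,v=H[...,0],H[...,1],H[...,2]
    t=np.isfinite(P[...,2])
    reg=lambda x0,x1,y0,y1:(P[...,0]>x0)&(P[...,0]<x1)&(P[...,1]>y0)&(P[...,1]<y1)
    print(n,'table z',np.nanmedian(P[reg(.3,.7,-.1,.1)][:,2]))
    yel=(abs(hh-26)<6)&(s>190)&(v>100)&reg(.2,.8,-.45,-.1)
    Y=P[yel];print('yellow',len(Y),np.percentile(Y,[1,50,99],0).round(4).tolist(),rect(Y))
    top=yel&(P[...,2]>.079);print('yeltop',top.sum(),rect(P[top]),np.median(P[top],0))
    rk=reg(.2,.8,-.45,-.12)&(P[...,2]>.004)&(P[...,2]<.1)&(hh<30)&(s>60)&~yel
    print('rack',rect(P[rk]))
    stp=reg(.2,.8,-.45,-.12)&(P[...,2]>.06)&(v<90)&(s<120)
    print('stop',stp.sum(),np.median(P[stp],0) if stp.any() else '', rect(P[stp]) if stp.any() else '')
    bl=reg(.3,.6,.1,.5)&(abs(hh-107)<10)&(s>120)&(P[...,2]>.002)
    print('blue',bl.sum(),rect(P[bl]),np.percentile(P[bl],[1,50,99],0).round(4).tolist())
    st=reg(.3,.6,.15,.45)&(P[...,2]>.03)&(P[...,2]<.05)
    k,l,stt,ce=cv2.connectedComponentsWithStats(st.astype(np.uint8))
    for i in range(1,k):
        if stt[i,4]>8: print('z30-50',stt[i,4],ce[i].round(),rect(P[l==i]),np.median(P[l==i],0).round(4))
    ob=reg(.2,.9,-.2,.55)&(P[...,2]>.012)
    k,l,stt,ce=cv2.connectedComponentsWithStats(ob.astype(np.uint8))
    for i in range(1,k):
        if stt[i,4]>40: print('obj',stt[i,4],ce[i].round(),rect(P[l==i]),np.nanpercentile(P[l==i][:,2],98).round(3))
E
```

```text
scene table z 0.0010112080350337393Traceback (most recent call last):
  File "<stdin>", line 10, in <module>
    return _quantile_unchecked(
        a, q, axis, out, overwrite_input, method, keepdims, weights)
    return _ureduce(a,
                    func=_quantile_ureduce_func,
    ...<5 lines>...
                    overwrite_input=overwrite_input,
                    method=method)
    r = func(a, **kwargs)
    result = _quantile(arr,
                       quantiles=q,
    ...<2 lines>...
                       out=out,
                       weights=wgt)
    slices_having_nans = np.isnan(arr[-1, ...])
                                  ~~~^^^^^^^^^
IndexError: index -1 is out of bounds for axis 0 with size 0
```

Run:
```python
import pickle;from h import *
d=pickle.load(open('d0.pkl','rb'))
a=d['top']['pixels'][145:270,350:400];b=d['top']['pixels'][180:310,110:260];c=d['scene']['pixels'][130:240,140:260]
f=lambda i,h:cv2.resize(i,None,fx=h/i.shape[0],fy=h/i.shape[0],interpolation=cv2.INTER_CUBIC)
a=f(a,560)[:, :230];b=f(b,290);c=f(c,290)
b=b[:,:400];W=max(b.shape[1],c.shape[1])
r=np.zeros((580,W,3),np.uint8);r[:290,:b.shape[1]]=b;r[290:,:c.shape[1]]=c
o=np.zeros((580,a.shape[1]+W,3),np.uint8);o[:560,:a.shape[1]]=a;o[:,a.shape[1]:]=r
print(o.shape);cv2.imwrite('pics/crop.png',o)
```

```text
(580, 559, 3)
```

View pics/crop.png

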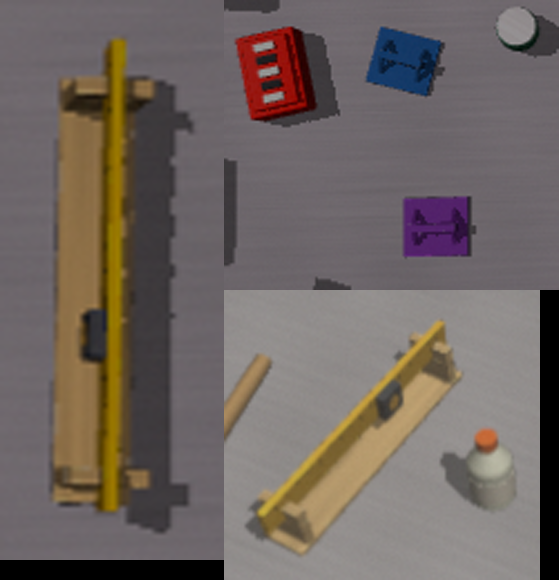

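The crop shows the stop on the beam's left (+y) face, nearer the robot. The stand's blade runs roughly along world y, so the beam has to end up roughly along world x.

Run:
```python
import pickle;from h import *
d=pickle.load(open('d0.pkl','rb'))
print('hsv',hsv(d['top'])[185,376],hsv(d['top'])[200,377],hsv(d['top'])[220,371],hsv(d['top'])[200,180],hsv(d['top'])[207,191])
for n in d:
    c=d[n];P=cloud(c);H=hsv(c).astype(int)
    hh,s,v=H[...,0],H[...,1],H[...,2]
    reg=lambda x0,x1,y0,y1:(P[...,0]>x0)&(P[...,0]<x1)&(P[...,1]>y0)&(P[...,1]<y1)
    R=reg(.2,.8,-.45,-.12)
    print('\n',n,'table z',np.nanmedian(P[reg(.3,.7,-.1,.1)][:,2]))
    yel=(abs(hh-25)<8)&(s>205)&R&(P[...,2]>.03)
    Y=P[yel];print('yellow',len(Y),rect(Y),np.percentile(Y[:,2],[2,50,98]))
    top=yel&(P[...,2]>.08);print('yeltop',top.sum(),rect(P[top]),np.median(P[top],0))
    rk=R&(P[...,2]>.004)&(P[...,2]<.012);print('rackbase',rect(P[rk]))
    stp=R&(P[...,2]>.04)&(v<80)&(s<130)
    print('stop',stp.sum(),rect(P[stp]) if stp.sum()>3 else '',np.percentile(P[stp],[5,50,95],0).round(3).tolist() if stp.any() else '')
    bl=reg(.3,.65,.1,.45)&(abs(hh-107)<12)&(s>120)
    print('blue',bl.sum(),rect(P[bl]),np.percentile(P[bl][:,2],[5,50,95]))
    b2=bl&(P[...,2]>.003)&(P[...,2]<.013);print('bluebase',b2.sum(),rect(P[b2]))
    ob=reg(.2,.9,-.45,.55)&(P[...,2]>.025)
    k,l,stt,ce=cv2.connectedComponentsWithStats(ob.astype(np.uint8))
    for i in range(1,k):
        if stt[i,4]>8: print('obj',stt[i,4],ce[i].round(),rect(P[l==i]),np.nanpercentile(P[l==i][:,2],[5,50,98]).round(3))
```

```text
hsv [ 23 255 150] [ 22 187  97] [128  19  53] [106 208 103] [106 208 103]

 scene table z 0.0010112080350337393Traceback (most recent call last):
  File "<stdin>", line 11, in <module>
    return _quantile_unchecked(
        a, q, axis, out, overwrite_input, method, keepdims, weights)
    return _ureduce(a,
                    func=_quantile_ureduce_func,
    ...<5 lines>...
                    overwrite_input=overwrite_input,
                    method=method)
    r = func(a, **kwargs)
    result = _quantile(arr,
                       quantiles=q,
    ...<2 lines>...
                       out=out,
                       weights=wgt)
    slices_having_nans = np.isnan(arr[-1, ...])
                                  ~~~^^^^^^^^^
IndexError: index -1 is out of bounds for axis 0 with size 0
```

Run:
```python
import pickle;from h import *
d=pickle.load(open('d0.pkl','rb'))
for n,pts in(('top',[(376,185),(366,200),(371,220),(191,207),(241,192),(322,212),(285,345)]),('scene',[(190,183),(202,173),(240,205),(313,250),(377,270),(337,130)])):
    P=cloud(d[n]);H=hsv(d[n])
    for u,v in pts: print(n,u,v,P[v,u].round(3),H[v,u],d[n]['z_map'][v,u])
```

```text
top 376 185 [ 0.566 -0.327  0.09 ] [ 23 255 150] 1.377273
top 366 200 [ 0.527 -0.31   0.004] [ 18 128 140] 1.4582889
top 371 220 [ 0.448 -0.305  0.084] [128  19  53] 1.3689604
top 191 207 [0.515 0.307 0.044] [106 208 103] 1.4095213
top 241 192 [0.561 0.132 0.056] [174   9 145] 1.4046191
top 322 212 [ 0.477 -0.138  0.11 ] [ 14 255 144] 1.3442237
top 285 345 [ 0.072 -0.001  0.184] [ 12 128  10] 1.2203454
scene 190 183 [ 0.51  -0.317  0.06 ] [ 20 156 121] 1.2324106
scene 202 173 [ 0.465 -0.296  0.073] [18 74 76] 1.2405111
scene 240 205 [ 0.513 -0.13   0.051] [ 21  33 125] 1.1880262
scene 313 250 [0.568 0.139 0.054] [ 30   9 189] 1.085365
scene 377 270 [0.527 0.324 0.013] [112  70  66] 1.0909929
scene 337 130 [0.073 0.027 0.064] [ 4 40 45] 1.3699924
```

Run:
```python
import pickle;from h import *
d=pickle.load(open('d0.pkl','rb'))
for n in d:
    c=d[n];P=cloud(c);H=hsv(c).astype(int)
    hh,s,v=H[...,0],H[...,1],H[...,2]
    reg=lambda x0,x1,y0,y1:(P[...,0]>x0)&(P[...,0]<x1)&(P[...,1]>y0)&(P[...,1]<y1)
    R=reg(.2,.8,-.36,-.22)
    print('\n',n)
    def show(t,m):
        if m.sum()<4: print(t,m.sum());return
        Q=P[m];p,cc=np.polyfit(Q[:,0],Q[:,1],1)
        print(t,m.sum(),rect(Q),'pct',np.percentile(Q,[2,50,98],0).round(4).tolist(),'y=%.4fx+%.4f'%(p,cc))
    yel=(abs(hh-23)<5)&(s>(205 if n=='top' else 150))&R&(P[...,2]>.03)
    show('yellow',yel); show('yeltop',yel&(P[...,2]>.078))
    show('rackbase',R&(P[...,2]>-.002)&(P[...,2]<.014)&(hh<25)&(s>70))
    show('stop',R&(P[...,2]>.04)&(v<75)&(s<90))
    bl=reg(.4,.65,.2,.4)&(abs(hh-107)<12)&(s>80)
    show('blue',bl);show('bluebase',bl&(P[...,2]<.016));show('bladetop',reg(.4,.65,.22,.4)&(P[...,2]>.033)&(P[...,2]<.06))
    for nm,r in dict(tin=(.5,.65,.06,.2),glue=(.4,.55,-.2,-.06),fuse=(.35,.65,.4,.6)).items(): show(nm,reg(*r)&(P[...,2]>.03))
```

```text
scene
yellow 557 [array([ 500.3, -324. ]), array([ 35.9, 357.5]), np.float64(85.0)] pct [[0.3363, -0.33, 0.0555], [0.5456, -0.3183, 0.0818], [0.6754, -0.3022, 0.0891]] y=-0.0699x+-0.2802
yeltop 330 [array([ 500.8, -315.6]), array([ 13.6, 357. ]), np.float64(86.3)] pct [[0.3334, -0.3301, 0.0786], [0.53, -0.3177, 0.0853], [0.6757, -0.3019, 0.0895]] y=-0.0684x+-0.2813
rackbase 1017 [array([ 497.9, -315.3]), array([ 56.2, 338.9]), np.float64(85.7)] pct [[0.3562, -0.3455, 0.0047], [0.5141, -0.3135, 0.0089], [0.6612, -0.2842, 0.013]] y=-0.0710x+-0.2780
stop 41 [array([ 456.9, -300.6]), array([12.3, 33.5]), np.float64(85.9)] pct [[0.4415, -0.3073, 0.0516], [0.4706, -0.2985, 0.0741], [0.4739, -0.2948, 0.0848]] y=-0.2065x+-0.2036
blue 835 [array([522.7, 322. ]), array([98.6, 90.9]), np.float64(74.6)] pct [[0.4757, 0.2718, 0.0063], [0.5308, 0.3235, 0.0105], [0.5698, 0.3725, 0.0439]] y=0.0286x+0.3079
bluebase 675 [array([522.7, 322. ]), array([98.6, 90.9]), np.float64(74.6)] pct [[0.4753, 0.271, 0.006], [0.5354, 0.3238, 0.01], [0.5707, 0.3734, 0.0142]] y=-0.0117x+0.3296
bladetop 137 [array([522
[... 1752 characters left out ...]
036
bladetop 72 [array([520. , 318.7]), array([71. , 13.5]), np.float64(73.9)] pct [[0.5083, 0.2868, 0.0337], [0.5199, 0.3187, 0.0387], [0.5334, 0.3514, 0.0447]] y=2.5260x+-0.9958
tin 283 [array([562.9, 133. ]), array([62.1, 62.7]), np.float64(87.7)] pct [[0.5329, 0.1045, 0.0366], [0.5609, 0.1327, 0.0534], [0.5901, 0.1631, 0.06]] y=-0.0006x+0.1335
glue 226 [array([ 483.1, -143.5]), array([53.1, 52. ]), np.float64(87.2)] pct [[0.458, -0.1692, 0.0356], [0.4804, -0.141, 0.0787], [0.5085, -0.1188, 0.1121]] y=0.0289x+-0.1553
fuse 1029 [array([502.6, 510.8]), array([130.7,  91.6]), np.float64(11.2)] pct [[0.4385, 0.4612, 0.0357], [0.5013, 0.5062, 0.0549], [0.5657, 0.5564, 0.0638]] y=0.0868x+0.4633
```

```bash
cat >> h.py <<'E'
from scipy.spatial.transform import Rotation as Ro
def pose(yc_deg,tilt_deg=0):
    "tool down, closing axis at yc_deg from world x; then tilted by tilt about the beam's +x (closing axis -90 deg)"
    a=np.radians(yc_deg); y=np.array([np.cos(a),np.sin(a),0]); z=np.array([0,0,-1.]); x=np.cross(y,z)
    return Ro.from_rotvec(-x*np.radians(tilt_deg))*Ro.from_matrix(np.c_[x,y,z])
def go(p,R,p0=None,R0=None):
    from cell import read_state
    s=read_state(); p0=s['tcp_pos'] if p0 is None else np.array(p0); R0=Ro.from_rotvec(s['eef_rot']) if R0 is None else R0
    t=R0.inv().apply(np.array(p)-p0)/.25; w=(R0.inv()*R).as_rotvec()/1.5
    print('from',p0.round(4),'t',t.round(4),'a',w.round(4),'time',round(s['time'],2))
E
python3 - <<'E'
from h import *
b=np.array([.4995,-.318]);u=np.array([np.cos(np.radians(-4.1)),np.sin(np.radians(-4.1))])
g=b-.008*u;print(g)
R=pose(85.9)
w1=[.37,.40,.22];w2=[.47,.16,.22];w3=[.48,-.08,.22]
go(w1,R);go(w2,R,w1,R);go(w3,R,w2,R);go([*g,.16],R,w3,R)
E
```

```text
[ 0.49152047 -0.31742802]
from [0.1875 0.5957 0.208 ] t [-0.9314 -0.5277 -0.0474] a [-0.0009 -0.     -0.1556] time 0.1
from [0.37 0.4  0.22] t [-0.4676 -0.9289  0.    ] a [0. 0. 0.] time 0.1
from [0.47 0.16 0.22] t [-0.1085 -0.9547  0.    ] a [0. 0. 0.] time 0.1
from [ 0.48 -0.08  0.22] t [-0.1139 -0.944   0.24  ] a [0. 0. 0.] time 0.1
```

{"api": "send_rows", "payload": {
  "motion": [
    {"tx":-0.93,"ty":-0.53,"tz":-0.05,"az":-0.156},
    {"tx":-0.93,"ty":-0.53,"tz":-0.05,"az":-0.156},
    {"tx":-0.93,"ty":-0.53,"tz":-0.05,"az":-0.156},
    {"tx":-0.93,"ty":-0.53,"tz":-0.05,"az":-0.156},
    {"tx":-0.93,"ty":-0.53,"tz":-0.05,"az":-0.156},
    {"tx":-0.93,"ty":-0.53,"tz":-0.05,"az":-0.156}
  ],
  "claw": 1
}}

```text
invalid input
```

{"api": "send_rows", "payload": {
  "motion": [
    {"tx":-0.47,"ty":-0.93},
    {"tx":-0.47,"ty":-0.93},
    {"tx":-0.47,"ty":-0.93},
    {"tx":-0.47,"ty":-0.93},
    {"tx":-0.47,"ty":-0.93},
    {"tx":-0.47,"ty":-0.93}
  ]
}}

```text
invalid input
```

{"api": "send_rows", "payload": {
  "motion": [
    {"tx":-0.11,"ty":-0.95},
    {"tx":-0.11,"ty":-0.95},
    {"tx":-0.11,"ty":-0.95},
    {"tx":-0.11,"ty":-0.95},
    {"tx":-0.11,"ty":-0.95},
    {"tx":-0.11,"ty":-0.95}
  ]
}}

```text
invalid input
```

{"api": "send_rows", "payload": {
  "motion": [
    {"tx":-0.11,"ty":-0.94},
    {"tx":-0.11,"ty":-0.94},
    {"tx":-0.11,"ty":-0.94},
    {"tx":-0.11,"ty":-0.94},
    {"tx":-0.11,"ty":-0.94},
    {"tx":-0.11,"ty":-0.94},
    {"tx":-0.11,"ty":-0.94}
  ]
}}

```text
invalid input
```

Run:
```python
from h import *
from cell import read_state
s=read_state();print(s['tcp_pos'],s['q'].round(2),s['ft_force'],s['torque'])
R=pose(85.9)
go([.4915,-.3174,.125],R); go([.4915,-.3174,.080],R,[.4915,-.3174,.125],R)
```

```text
[0.18748568 0.59573659 0.207957  ] [-1.37  0.44  0.02  1.57 -0.01  1.13 -0.08] [ 0.04840666 -0.6088248   0.3315282 ] [-0.05239781 -0.00651607  0.03604167]
from [0.1875 0.5957 0.208 ] t [-2.2565 -3.1185  0.3363] a [-0.0009 -0.     -0.1556] time 0.1
from [ 0.4915 -0.3174  0.125 ] t [0.   0.   0.18] a [0. 0. 0.] time 0.1
```

The call may need all six keys in every row. I'll try one call that way.

{"api": "send_rows", "payload": {
  "motion": [
    {"tx":-0.93,"ty":-0.53,"tz":-0.05,"ax":0,"ay":0,"az":-0.156},
    {"tx":-0.93,"ty":-0.53,"tz":-0.05,"ax":0,"ay":0,"az":-0.156},
    {"tx":-0.93,"ty":-0.53,"tz":-0.05,"ax":0,"ay":0,"az":-0.156},
    {"tx":-0.93,"ty":-0.53,"tz":-0.05,"ax":0,"ay":0,"az":-0.156},
    {"tx":-0.93,"ty":-0.53,"tz":-0.05,"ax":0,"ay":0,"az":-0.156},
    {"tx":-0.93,"ty":-0.53,"tz":-0.05,"ax":0,"ay":0,"az":-0.156}
  ],
  "claw": 1
}}

```text
time: 0.7
tcp_pos: [0.3737, 0.3949, 0.2213]
eef_rot: [0.122, 3.138, -0.003]
ft_force: [0.0, -0.2, 0.7]
grip_width: 0.0921
finger_force: 0.0
```

{"api": "send_rows", "payload": {
  "motion": [
    {"tx":-0.47,"ty":-0.93,"tz":0,"ax":0,"ay":0,"az":0},
    {"tx":-0.47,"ty":-0.93,"tz":0,"ax":0,"ay":0,"az":0},
    {"tx":-0.47,"ty":-0.93,"tz":0,"ax":0,"ay":0,"az":0},
    {"tx":-0.47,"ty":-0.93,"tz":0,"ax":0,"ay":0,"az":0},
    {"tx":-0.47,"ty":-0.93,"tz":0,"ax":0,"ay":0,"az":0},
    {"tx":-0.47,"ty":-0.93,"tz":0,"ax":0,"ay":0,"az":0}
  ]
}}

```text
time: 1.3
tcp_pos: [0.4721, 0.1533, 0.2212]
eef_rot: [0.124, 3.138, -0.004]
ft_force: [-0.9, 0.1, 0.2]
grip_width: 0.0915
finger_force: 0.0
```

{"api": "send_rows", "payload": {
  "motion": [
    {"tx":-0.11,"ty":-0.95,"tz":0,"ax":0,"ay":0,"az":0},
    {"tx":-0.11,"ty":-0.95,"tz":0,"ax":0,"ay":0,"az":0},
    {"tx":-0.11,"ty":-0.95,"tz":0,"ax":0,"ay":0,"az":0},
    {"tx":-0.11,"ty":-0.95,"tz":0,"ax":0,"ay":0,"az":0},
    {"tx":-0.11,"ty":-0.95,"tz":0,"ax":0,"ay":0,"az":0},
    {"tx":-0.11,"ty":-0.95,"tz":0,"ax":0,"ay":0,"az":0}
  ]
}}

```text
time: 1.9
tcp_pos: [0.4804, -0.0848, 0.2212]
eef_rot: [0.124, 3.139, -0.003]
ft_force: [0.1, -0.3, -0.5]
grip_width: 0.0918
finger_force: 0.0
```

{"api": "send_rows", "payload": {
  "motion": [
    {"tx":-0.11,"ty":-0.94,"tz":0,"ax":0,"ay":0,"az":0},
    {"tx":-0.11,"ty":-0.94,"tz":0,"ax":0,"ay":0,"az":0},
    {"tx":-0.11,"ty":-0.94,"tz":0,"ax":0,"ay":0,"az":0},
    {"tx":-0.11,"ty":-0.94,"tz":0,"ax":0,"ay":0,"az":0},
    {"tx":-0.11,"ty":-0.94,"tz":0,"ax":0,"ay":0,"az":0},
    {"tx":-0.11,"ty":-0.94,"tz":0,"ax":0,"ay":0,"az":0},
    {"tx":-0.11,"ty":-0.94,"tz":0,"ax":0,"ay":0,"az":0}
  ]
}}

```text
time: 2.6
tcp_pos: [0.4918, -0.3149, 0.2204]
eef_rot: [-0.113, -3.139, -0.001]
ft_force: [-0.2, 1.2, -0.6]
grip_width: 0.0919
finger_force: 0.0
```

Run:
```python
from h import *
from cell import read_state
s=read_state();print(s['tcp_pos'],s['q'].round(2),s['ft_force'],s['torque'])
R=pose(85.9)
go([.4915,-.3174,.125],R); go([.4915,-.3174,.080],R,[.4915,-.3174,.125],R)
```

```text
[ 0.49182734 -0.31492165  0.2204277 ] [ 0.15  0.37  0.45  1.69 -0.18  1.12  2.15] [-0.15892394  1.22282486 -0.60668046] [ 0.06226315 -0.01193879  0.00836833]
from [ 0.4918 -0.3149  0.2204] t [ 2.000e-04 -1.030e-02  3.817e-01] a [ 0.0005 -0.0007 -0.0002] time 2.6
from [ 0.4915 -0.3174  0.125 ] t [0.   0.   0.18] a [0. 0. 0.] time 2.6
```

{"api": "send_rows", "payload": {
  "motion": [
    {"tx":0,"ty":-0.01,"tz":0.38,"ax":0,"ay":0,"az":0},
    {"tx":0,"ty":-0.01,"tz":0.38,"ax":0,"ay":0,"az":0},
    {"tx":0,"ty":-0.01,"tz":0.38,"ax":0,"ay":0,"az":0},
    {"tx":0,"ty":-0.01,"tz":0.48,"ax":0,"ay":0,"az":0},
    {"tx":0,"ty":-0.01,"tz":0.575,"ax":0,"ay":0,"az":0},
    {"tx":0,"ty":-0.01,"tz":0.575,"ax":0,"ay":0,"az":0},
    {"tx":0,"ty":-0.01,"tz":0.575,"ax":0,"ay":0,"az":0}
  ]
}}

```text
time: 3.3
tcp_pos: [0.4926, -0.3173, 0.0791]
eef_rot: [0.109, 3.139, 0.0]
ft_force: [0.1, -0.7, 0.7]
grip_width: 0.0918
finger_force: 0.0
```

```bash
cat > weigh.py <<'E'
from cell import read_state, vision
import numpy as np,pickle,sys
F=[];T=[];J=[]
for i in range(12):
    c=vision.camera('scene'); s=read_state(); F.append(s['ft_force']);T.append(s['torque']);J.append(s['joint_torque'])
print(s['time'],s['tcp_pos'].round(4),s['eef_rot'].round(4),s['grip_width'],s['finger_force'])
print('F',np.mean(F,0).round(3),np.std(F,0).round(2),'T',np.mean(T,0).round(4),np.std(T,0).round(3),'J',np.mean(J,0).round(3))
E
python3 weigh.py
```

```text
3.9 [ 0.4915 -0.3179  0.0774] [-1.1150e-01 -3.1396e+00 -1.0000e-04] 0.09185575607570044 0.0
F [-0.102  0.047  0.043] [0.53 0.41 0.52] T [ 0.0155  0.018  -0.0045] [0.025 0.022 0.025] J [-9.500e-02 -6.360e+01  7.145e+00 -2.455e+01  6.900e-02  6.200e-02
 -1.000e-02]
```

Baseline is about zero. Next I close on the beam and lift straight up.

{"api": "send_rows", "payload": {
  "motion": [
    {"tx":0,"ty":0,"tz":0,"ax":0,"ay":0,"az":0},
    {"tx":0,"ty":0,"tz":0,"ax":0,"ay":0,"az":0},
    {"tx":0,"ty":0,"tz":0,"ax":0,"ay":0,"az":0},
    {"tx":0,"ty":0,"tz":0,"ax":0,"ay":0,"az":0},
    {"tx":0,"ty":0,"tz":0,"ax":0,"ay":0,"az":0},
    {"tx":0,"ty":0,"tz":0,"ax":0,"ay":0,"az":0},
    {"tx":0,"ty":0,"tz":0,"ax":0,"ay":0,"az":0},
    {"tx":0,"ty":0,"tz":0,"ax":0,"ay":0,"az":0},
    {"tx":0,"ty":0,"tz":0,"ax":0,"ay":0,"az":0},
    {"tx":0,"ty":0,"tz":0,"ax":0,"ay":0,"az":0}
  ],
  "claw": -1,
  "grip_force": 50
}}

```text
time: 4.9
tcp_pos: [0.4915, -0.318, 0.0774]
eef_rot: [0.111, 3.14, 0.0]
ft_force: [0.2, 0.0, 0.4]
grip_width: 0.0161
finger_force: 0.0
```

{"api": "send_rows", "payload": {
  "motion": [
    {"tx":0,"ty":0,"tz":-0.03,"ax":0,"ay":0,"az":0},
    {"tx":0,"ty":0,"tz":-0.08,"ax":0,"ay":0,"az":0},
    {"tx":0,"ty":0,"tz":-0.16,"ax":0,"ay":0,"az":0},
    {"tx":0,"ty":0,"tz":-0.24,"ax":0,"ay":0,"az":0},
    {"tx":0,"ty":0,"tz":-0.32,"ax":0,"ay":0,"az":0},
    {"tx":0,"ty":0,"tz":-0.4,"ax":0,"ay":0,"az":0},
    {"tx":0,"ty":0,"tz":-0.45,"ax":0,"ay":0,"az":0},
    {"tx":0,"ty":0,"tz":-0.45,"ax":0,"ay":0,"az":0},
    {"tx":0,"ty":0,"tz":-0.45,"ax":0,"ay":0,"az":0}
  ]
}}

```text
time: 5.8
tcp_pos: [0.4915, -0.3177, 0.1898]
eef_rot: [0.111, 3.139, 0.0]
ft_force: [0.5, 0.3, -0.2]
grip_width: 0.0005
finger_force: 0.0
```

```bash
cat >> weigh.py <<'E'
pickle.dump(c,open('c.pkl','wb'))
E
python3 weigh.py
python3 - <<'E'
import pickle;from h import *
from cell import vision
c=vision.camera('top');pickle.dump(c,open('ct.pkl','wb'))
for n,f in(('scene','c.pkl'),('top','ct.pkl')):
    c=pickle.load(open(f,'rb'))
    P=cloud(c);H=hsv(c).astype(int);hh,s,v=[H[...,i] for i in range(3)]
    R=(P[...,0]>.2)&(P[...,0]<.8)&(P[...,1]>-.36)&(P[...,1]<-.27)&(P[...,2]>.14)&(P[...,2]<.22)
    y=R&(abs(hh-23)<5)&(s>(200 if n=='top' else 150));Q=P[y]
    print(n,rect(Q),np.percentile(Q,[1,50,99],0).round(4).tolist(),'slopes',np.polyfit(Q[:,0],Q[:,1],1)[0],np.polyfit(Q[:,0],Q[:,2],1)[0])
cv2.imwrite('pics/lift.png',c['pixels'][120:280,300:460])
E
```

```text
6.4 [ 0.4915 -0.3179  0.1898] [-1.1130e-01 -3.1395e+00 -1.0000e-04] 0.0007752549867626315 0.0
F [-0.052  0.112 -0.185] [0.6  0.51 0.41] T [ 0.019  -0.0009  0.0037] [0.031 0.022 0.019] J [ 2.0000e-03 -5.8829e+01  6.3970e+00 -2.9734e+01  8.4000e-02  5.1000e-02
  0.0000e+00]Traceback (most recent call last):
  File "<stdin>", line 9, in <module>
    return _quantile_unchecked(
        a, q, axis, out, overwrite_input, method, keepdims, weights)
    return _ureduce(a,
                    func=_quantile_ureduce_func,
    ...<5 lines>...
                    overwrite_input=overwrite_input,
                    method=method)
    r = func(a, **kwargs)
    result = _quantile(arr,
                       quantiles=q,
    ...<2 lines>...
                       out=out,
                       weights=wgt)
    slices_having_nans = np.isnan(arr[-1, ...])
                                  ~~~^^^^^^^^^
IndexError: index -1 is out of bounds for axis 0 with size 0
```

The fingers needed longer and closed on air, so the beam is still in the rack. I'll open part way and redo the grasp.

{"api": "send_rows", "payload": {
  "motion": [
    {"tx":0,"ty":0,"tz":0,"ax":0,"ay":0,"az":0},
    {"tx":0,"ty":0,"tz":0,"ax":0,"ay":0,"az":0},
    {"tx":0,"ty":0,"tz":0,"ax":0,"ay":0,"az":0},
    {"tx":0,"ty":0,"tz":0,"ax":0,"ay":0,"az":0},
    {"tx":0,"ty":0,"tz":0,"ax":0,"ay":0,"az":0},
    {"tx":0,"ty":0,"tz":0,"ax":0,"ay":0,"az":0},
    {"tx":0,"ty":0,"tz":0,"ax":0,"ay":0,"az":0}
  ],
  "claw": 0.1
}}

```text
time: 7.15
tcp_pos: [0.4916, -0.3179, 0.1899]
eef_rot: [0.111, 3.14, 0.0]
ft_force: [0.3, -0.5, 0.8]
grip_width: 0.0495
finger_force: 0.0
```

Run:
```python
import pickle;from h import *
from cell import vision,read_state
print(read_state()['grip_width'],read_state()['tcp_pos'])
c=pickle.load(open('c.pkl','rb'))
P=cloud(c);H=hsv(c).astype(int);hh,s,v=[H[...,i] for i in range(3)]
R=(P[...,0]>.2)&(P[...,0]<.8)&(P[...,1]>-.36)&(P[...,1]<-.27)&(P[...,2]>.078)&(P[...,2]<.22)
Q=P[R&(abs(hh-23)<5)&(s>150)]
print(rect(Q),np.percentile(Q,[1,50,99],0).round(4).tolist())
```

```text
0.049482148684026346 [ 0.49155498 -0.3179423   0.18988129]
[array([ 502.4, -316.1]), array([ 13.8, 357. ]), np.float64(86.2)] [[0.3264, -0.3313, 0.078], [0.5283, -0.3176, 0.0855], [0.6781, -0.3012, 0.0898]]
```

The beam hasn't moved. Going back down and closing for longer.

{"api": "send_rows", "payload": {
  "motion": [
    {"tx":0,"ty":0,"tz":0.18,"ax":0,"ay":0,"az":0},
    {"tx":0,"ty":0,"tz":0.34,"ax":0,"ay":0,"az":0},
    {"tx":0,"ty":0,"tz":0.4,"ax":0,"ay":0,"az":0},
    {"tx":0,"ty":0,"tz":0.455,"ax":0,"ay":0,"az":0},
    {"tx":0,"ty":0,"tz":0.455,"ax":0,"ay":0,"az":0},
    {"tx":0,"ty":0,"tz":0.455,"ax":0,"ay":0,"az":0}
  ]
}}

```text
time: 7.75
tcp_pos: [0.492, -0.3183, 0.0767]
eef_rot: [0.111, 3.139, -0.001]
ft_force: [0.1, -0.1, 0.2]
grip_width: 0.0504
finger_force: 0.0
```

{"api": "send_rows", "payload": {
  "motion": [
    {"tx":0,"ty":0,"tz":0,"ax":0,"ay":0,"az":0},
    {"tx":0,"ty":0,"tz":0,"ax":0,"ay":0,"az":0},
    {"tx":0,"ty":0,"tz":0,"ax":0,"ay":0,"az":0},
    {"tx":0,"ty":0,"tz":0,"ax":0,"ay":0,"az":0},
    {"tx":0,"ty":0,"tz":0,"ax":0,"ay":0,"az":0},
    {"tx":0,"ty":0,"tz":0,"ax":0,"ay":0,"az":0},
    {"tx":0,"ty":0,"tz":0,"ax":0,"ay":0,"az":0},
    {"tx":0,"ty":0,"tz":0,"ax":0,"ay":0,"az":0},
    {"tx":0,"ty":0,"tz":0,"ax":0,"ay":0,"az":0}
  ],
  "claw": -1,
  "grip_force": 50
}}

```text
time: 8.65
tcp_pos: [0.4916, -0.3179, 0.0761]
eef_rot: [-0.111, -3.14, -0.0]
ft_force: [-0.2, 0.5, -0.3]
grip_width: 0.0003
finger_force: 0.0
```

Run:
```python
from h import *
from cell import vision
a=vision.camera('scene')['pixels'][110:250,130:290];b=vision.camera('top')['pixels'][130:270,300:460]
cv2.imwrite('pics/g.png',np.hstack([cv2.resize(i,(400,350),interpolation=cv2.INTER_CUBIC) for i in(a,b)]))
```

```text
(no output)
```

View pics/g.png

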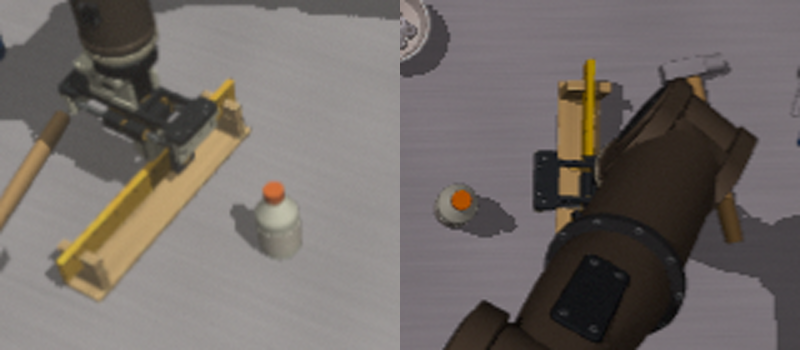

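The scene crop shows the visible finger at (180,150), well to the +y side and not at the beam. I'll check the depth for where the fingers really are.

Run:
```python
from h import *
from cell import vision,read_state
s=read_state();print(s['time'],s['grip_width'],s['tcp_pos'])
for n in('scene','top'):
    c=vision.camera(n);P=cloud(c);H=hsv(c).astype(int)
    ok=(H[...,1]<110)&(P[...,2]>.055)&(P[...,0]>.41)&(P[...,0]<.57)&(P[...,1]>-.5)&(P[...,1]<-.19)
    for z0 in np.arange(.055,.2,.015):
        Q=P[ok&(P[...,2]>=z0)&(P[...,2]<z0+.015)]
        if len(Q)>3: print(n,round(z0,3),len(Q),np.percentile(Q[:,:2],[3,50,97],0).round(3).tolist())
    if n=='scene': cv2.imwrite('pics/gz.png',cv2.resize(c['pixels'][130:210,150:235],(850,800),interpolation=cv2.INTER_CUBIC)[:600,:800])
```

```text
8.75 0.0004908071733717072 [ 0.49153742 -0.31792351  0.076091  ]
scene 0.055 21 [[0.443, -0.311], [0.47, -0.3], [0.473, -0.295]]
scene 0.07 9 [[0.468, -0.313], [0.472, -0.305], [0.475, -0.301]]
scene 0.085 7 [[0.471, -0.328], [0.502, -0.321], [0.552, -0.304]]
scene 0.1 24 [[0.49, -0.332], [0.504, -0.312], [0.505, -0.3]]
scene 0.115 32 [[0.493, -0.333], [0.503, -0.309], [0.506, -0.299]]
scene 0.13 18 [[0.486, -0.321], [0.503, -0.301], [0.507, -0.297]]
scene 0.16 141 [[0.469, -0.399], [0.514, -0.286], [0.535, -0.228]]
scene 0.175 284 [[0.469, -0.399], [0.518, -0.299], [0.533, -0.224]]
scene 0.19 458 [[0.47, -0.407], [0.51, -0.27], [0.535, -0.222]]
top 0.07 4 [[0.462, -0.305], [0.464, -0.301], [0.466, -0.299]]
top 0.085 4 [[0.462, -0.305], [0.466, -0.303], [0.468, -0.301]]
top 0.145 5 [[0.484, -0.29], [0.493, -0.29], [0.502, -0.289]]
top 0.16 22 [[0.46, -0.29], [0.469, -0.285], [0.502, -0.26]]
top 0.175 61 [[0.461, -0.304], [0.486, -0.291], [0.526, -0.228]]
top 0.19 289 [[0.464, -0.297], [0.495, -0.246], [0.529, -0.225]]
```

View pics/gz.png

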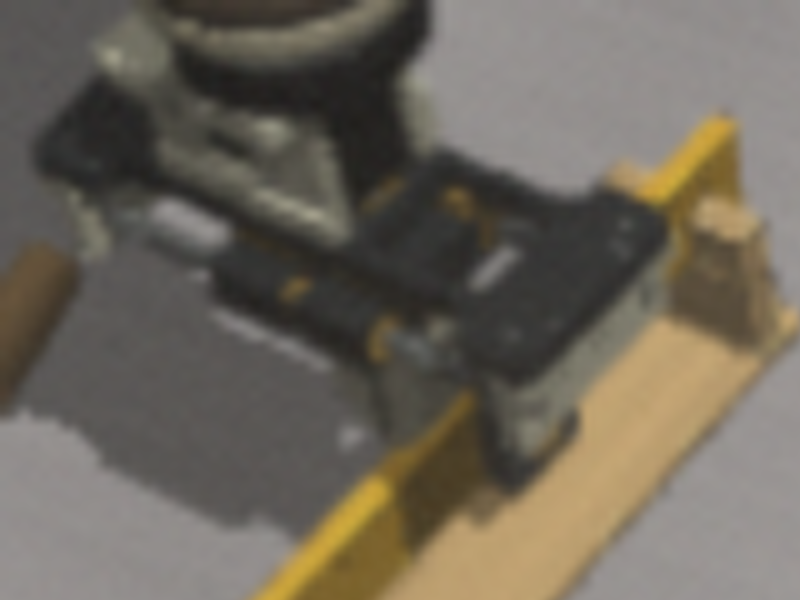

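The fingers are closed just above the beam: no finger points appear below z of about 0.09, although the tips should be at 0.065. I'll open and measure the tip height from both views.

{"api": "send_rows", "payload": {
  "motion": [
    {"tx":0,"ty":0,"tz":0,"ax":0,"ay":0,"az":0},
    {"tx":0,"ty":0,"tz":0,"ax":0,"ay":0,"az":0},
    {"tx":0,"ty":0,"tz":0,"ax":0,"ay":0,"az":0},
    {"tx":0,"ty":0,"tz":0,"ax":0,"ay":0,"az":0},
    {"tx":0,"ty":0,"tz":0,"ax":0,"ay":0,"az":0},
    {"tx":0,"ty":0,"tz":0,"ax":0,"ay":0,"az":0},
    {"tx":0,"ty":0,"tz":0,"ax":0,"ay":0,"az":0}
  ],
  "claw": 0.2
}}

```text
time: 9.55
tcp_pos: [0.4916, -0.3179, 0.0761]
eef_rot: [0.111, 3.14, 0.0]
ft_force: [0.2, 0.0, 0.4]
grip_width: 0.0513
finger_force: 0.0
```

Run:
```python
from h import *
from cell import vision,read_state
s=read_state();print(s['time'],s['grip_width'],s['tcp_pos'])
c=vision.camera('scene');P=cloud(c);H=hsv(c).astype(int)
ok=(H[...,1]<110)&(P[...,2]>.02)&(P[...,0]>.47)&(P[...,0]<.53)&(P[...,1]>-.5)&(P[...,1]<-.25)
for z0 in np.arange(.02,.16,.01):
    Q=P[ok&(P[...,2]>=z0)&(P[...,2]<z0+.01)]
    if len(Q)>0: print(round(z0,3),len(Q),Q[:,:2].min(0).round(3),np.median(Q[:,:2],0).round(3),Q[:,:2].max(0).round(3))
cv2.imwrite('pics/go.png',cv2.resize(c['pixels'][150:205,165:230],(780,600),interpolation=cv2.INTER_CUBIC))
```

```text
9.55 0.05133537383816507 [ 0.49159317 -0.31790375  0.07612131]
0.04 4 [ 0.472 -0.316] [ 0.477 -0.31 ] [ 0.492 -0.3  ]
0.05 6 [ 0.471 -0.312] [ 0.472 -0.306] [ 0.475 -0.297]
0.06 5 [ 0.471 -0.305] [ 0.472 -0.301] [ 0.474 -0.297]
0.09 3 [ 0.488 -0.345] [ 0.491 -0.344] [ 0.496 -0.342]
0.1 27 [ 0.48  -0.354] [ 0.499 -0.343] [ 0.508 -0.282]
0.11 28 [ 0.484 -0.36 ] [ 0.501 -0.343] [ 0.509 -0.274]
0.12 23 [ 0.492 -0.359] [ 0.501 -0.344] [ 0.508 -0.273]
0.13 26 [ 0.482 -0.36 ] [ 0.501 -0.343] [ 0.507 -0.273]
0.14 7 [ 0.484 -0.353] [ 0.495 -0.347] [ 0.502 -0.344]
0.15 5 [ 0.489 -0.347] [ 0.494 -0.346] [ 0.497 -0.345]
0.16 29 [ 0.49  -0.404] [ 0.517 -0.374] [ 0.529 -0.265]
```

View pics/go.png

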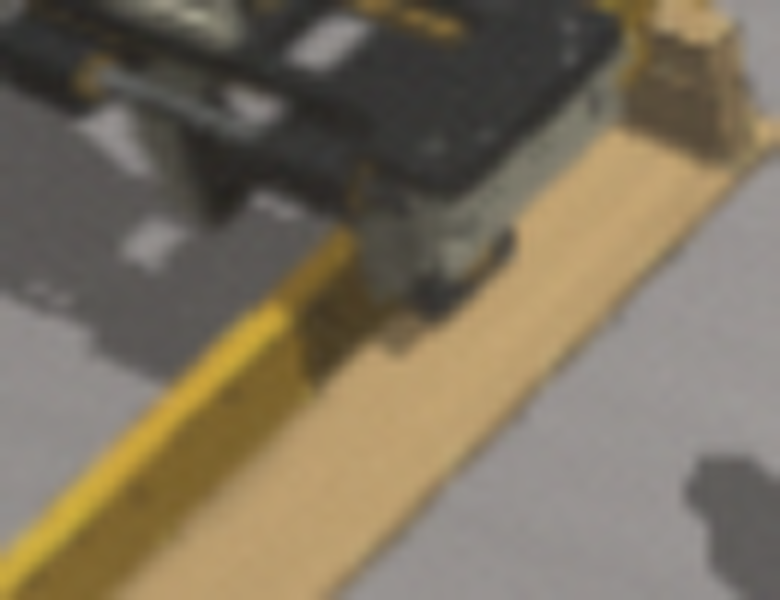

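The fingertips sit at z≈0.097 and the body underside at 0.16, both about 31 mm higher than the reported pose implies. x and y agree. I'll go 31 mm lower and close.

{"api": "send_rows", "payload": {
  "motion": [
    {"tx":0,"ty":0,"tz":0.04,"ax":0,"ay":0,"az":0},
    {"tx":0,"ty":0,"tz":0.08,"ax":0,"ay":0,"az":0},
    {"tx":0,"ty":0,"tz":0.125,"ax":0,"ay":0,"az":0},
    {"tx":0,"ty":0,"tz":0.125,"ax":0,"ay":0,"az":0},
    {"tx":0,"ty":0,"tz":0.125,"ax":0,"ay":0,"az":0}
  ]
}}

```text
time: 10.1
tcp_pos: [0.4911, -0.3178, 0.0442]
eef_rot: [-0.112, -3.138, -0.001]
ft_force: [-0.1, -0.3, -0.1]
grip_width: 0.0548
finger_force: 0.0
```

{"api": "send_rows", "payload": {
  "motion": [
    {"tx":0,"ty":0,"tz":0,"ax":0,"ay":0,"az":0},
    {"tx":0,"ty":0,"tz":0,"ax":0,"ay":0,"az":0},
    {"tx":0,"ty":0,"tz":0,"ax":0,"ay":0,"az":0},
    {"tx":0,"ty":0,"tz":0,"ax":0,"ay":0,"az":0},
    {"tx":0,"ty":0,"tz":0,"ax":0,"ay":0,"az":0},
    {"tx":0,"ty":0,"tz":0,"ax":0,"ay":0,"az":0},
    {"tx":0,"ty":0,"tz":0,"ax":0,"ay":0,"az":0},
    {"tx":0,"ty":0,"tz":0,"ax":0,"ay":0,"az":0},
    {"tx":0,"ty":0,"tz":0,"ax":0,"ay":0,"az":0}
  ],
  "claw": -1,
  "grip_force": 50
}}

```text
time: 11.0
tcp_pos: [0.4915, -0.3193, 0.0451]
eef_rot: [0.113, 3.139, -0.003]
ft_force: [-0.8, -5.5, -1.1]
grip_width: 0.0096
finger_force: 49.9
```

Gripped at 9.6 mm with 50 N. Now lift, weigh, and measure the beam against the tool.

{"api": "send_rows", "payload": {
  "motion": [
    {"tx":0,"ty":0,"tz":-0.05,"ax":0,"ay":0,"az":0},
    {"tx":0,"ty":0,"tz":-0.12,"ax":0,"ay":0,"az":0},
    {"tx":0,"ty":0,"tz":-0.2,"ax":0,"ay":0,"az":0},
    {"tx":0,"ty":0,"tz":-0.3,"ax":0,"ay":0,"az":0},
    {"tx":0,"ty":0,"tz":-0.4,"ax":0,"ay":0,"az":0},
    {"tx":0,"ty":0,"tz":-0.5,"ax":0,"ay":0,"az":0},
    {"tx":0,"ty":0,"tz":-0.5,"ax":0,"ay":0,"az":0},
    {"tx":0,"ty":0,"tz":-0.5,"ax":0,"ay":0,"az":0},
    {"tx":0,"ty":0,"tz":-0.5,"ax":0,"ay":0,"az":0}
  ]
}}

```text
time: 11.9
tcp_pos: [0.4907, -0.3169, 0.1682]
eef_rot: [-0.111, -3.137, -0.002]
ft_force: [0.6, 0.1, -4.6]
grip_width: 0.0095
finger_force: 49.9
```

```bash
python3 weigh.py
cat > bm.py <<'E'
import pickle,sys;from h import *
from cell import vision
def beam(n,y0,y1,z0,z1,c=None):
    c=c or vision.camera(n);P=cloud(c);H=hsv(c).astype(int);hh,s,v=[H[...,i] for i in range(3)]
    R=(P[...,0]>.2)&(P[...,0]<.8)&(P[...,1]>y0)&(P[...,1]<y1)&(P[...,2]>z0)&(P[...,2]<z1)
    Q=P[R&(abs(hh-23)<6)&(s>(200 if n=='top' else 150))]
    if len(Q)<10: print(n,len(Q));return
    print(n,len(Q),rect(Q),np.percentile(Q,[1,50,99],0).round(4).tolist(),'dy/dx %.4f dz/dx %.4f'%(np.polyfit(Q[:,0],Q[:,1],1)[0],np.polyfit(Q[:,0],Q[:,2],1)[0]))
    T=P[R&(v<80)&(s<100)]
    if len(T)>5: print('dark',len(T),np.percentile(T,[5,50,95],0).round(4).tolist())
if __name__=='__main__':
    for n in('scene','top'): beam(n,*map(float,sys.argv[1:]))
E
python3 bm.py -.36 -.27 .14 .23
```

```text
12.5 [ 0.4916 -0.3179  0.1699] [0.1114 3.1395 0.    ] 0.009643813953276337 49.856929779052734
F [-0.158  0.051 -3.991] [0.5  0.5  0.35] T [-0.0067 -0.0631  0.0131] [0.034 0.032 0.016] J [-1.9000e-02 -6.1584e+01  6.9010e+00 -3.0217e+01  9.3000e-02  1.1700e-01
  2.0000e-03]
scene 669 [array([ 503. , -314.7]), array([ 14. , 354.2]), np.float64(85.6)] [[0.329, -0.3299, 0.1747], [0.5842, -0.3189, 0.2002], [0.6782, -0.3007, 0.2137]] dy/dx -0.0666 dz/dx -0.0068
dark 89 [[0.4723, -0.3306, 0.1756], [0.4994, -0.3031, 0.2108], [0.5053, -0.295, 0.2264]]
top 231 [array([ 559.6, -320.9]), array([ 17.8, 229.1]), np.float64(82.0)] [[0.4546, -0.3346, 0.179], [0.6017, -0.3253, 0.2076], [0.6727, -0.2979, 0.2144]] dy/dx -0.0951 dz/dx 0.0247
dark 22 [[0.4363, -0.3073, 0.1909], [0.455, -0.3006, 0.208], [0.4616, -0.2972, 0.2131]]
```

Weight is about 3.95 N, so total mass is ≈0.40 kg and the stop ≈0.183 kg. That puts the balance point at ≈-0.021 m, and the wrist moment agrees. Next I tilt by 60°, away from the stop face.

{"api": "send_rows", "payload": {
  "motion": [
    {"tx":0,"ty":0,"tz":0,"ax":-0.1,"ay":0,"az":0},
    {"tx":0,"ty":0,"tz":0,"ax":-0.2,"ay":0,"az":0},
    {"tx":0,"ty":0,"tz":0,"ax":-0.3,"ay":0,"az":0},
    {"tx":0,"ty":0,"tz":0,"ax":-0.4,"ay":0,"az":0},
    {"tx":0,"ty":0,"tz":0,"ax":-0.5,"ay":0,"az":0},
    {"tx":0,"ty":0,"tz":0,"ax":-0.6,"ay":0,"az":0},
    {"tx":0,"ty":0,"tz":0,"ax":-0.7,"ay":0,"az":0},
    {"tx":0,"ty":0,"tz":0,"ax":-0.7,"ay":0,"az":0},
    {"tx":0,"ty":0,"tz":0,"ax":-0.7,"ay":0,"az":0}
  ]
}}

```text
time: 13.5
tcp_pos: [0.4913, -0.3187, 0.1681]
eef_rot: [0.098, 2.689, 1.553]
ft_force: [0.4, 0.5, -3.3]
grip_width: 0.0092
finger_force: 49.9
```

```bash
cat > chk.py <<'E'
from h import *
from cell import vision,read_state
import sys
s=read_state();R=Ro.from_rotvec(s['eef_rot']);print(s['time'],s['tcp_pos'].round(4),'tool x,y,z',R.as_matrix().T.round(3).tolist(),s['q'].round(2),s['grip_width'])
# beam points in tool-aligned (beam) axes: along = -toolx, normal = tooly, depth = toolz
for n in('scene','top'):
    c=vision.camera(n);P=cloud(c);H=hsv(c).astype(int);hh,sa,v=[H[...,i] for i in range(3)]
    L=R.inv().apply((P.reshape(-1,3)-s['tcp_pos'])).reshape(P.shape)
    m=(abs(L[...,0])<.22)&(abs(L[...,1])<.03)&(L[...,2]>-.06)&(L[...,2]<.09)&(abs(hh-23)<6)&(sa>150)&(P[...,2]>.05)
    Q=L[m]
    if len(Q)>10:
        print(n,len(Q),'tool pct',np.percentile(Q,[1,10,50,90,99],0).round(4).tolist(),'slope n %.4f d %.4f'%(np.polyfit(Q[:,0],Q[:,1],1)[0],np.polyfit(Q[:,0],Q[:,2],1)[0]))
        W=P[m];print('  world',np.percentile(W,[1,50,99],0).round(4).tolist())
E
python3 chk.py
```

```text
13.5 [ 0.4913 -0.3187  0.1681] tool x,y,z [[-0.997, 0.072, 0.001], [0.037, 0.498, 0.866], [0.062, 0.864, -0.5]] [ 0.79  0.94  0.19  1.24 -0.76  1.87  2.6 ] 0.009241908491117175
scene 1160 tool pct [[-0.1862, 0.0019, -0.0386], [-0.1639, 0.0039, -0.0349], [-0.0587, 0.0065, -0.0189], [0.1307, 0.0093, -0.0042], [0.1659, 0.0124, -0.0007]] slope n -0.0020 d 0.0036
  world [[0.3255, -0.3595, 0.1722], [0.5492, -0.3338, 0.1831], [0.6757, -0.3086, 0.1951]]
top 1294 tool pct [[-0.1835, -0.0026, -0.0427], [-0.1521, 0.0021, -0.0403], [-0.0231, 0.0061, -0.0236], [0.1423, 0.0097, -0.0079], [0.1689, 0.0231, -0.0035]] slope n -0.0051 d -0.0023
  world [[0.3214, -0.3621, 0.1716], [0.5125, -0.3366, 0.1854], [0.673, -0.31, 0.201]]
```

The 31 mm offset runs along the tool axis: the beam spans tool z of -0.042 to -0.002. Next I lay its lower long edge on the rack post tops, near the +y side.

Run:
```python
from h import *
from cell import read_state
R=Ro.from_rotvec(read_state()['eef_rot'])
a=[.4935,-.292,.168];b=[.4935,-.292,.078];c=[.4935,-.292,.070]
go(a,R);go(b,R);go(c,R)
```

```text
from [ 0.4927 -0.3177  0.1717] t [0.0041 0.0387 0.0965] a [0. 0. 0.] time 13.6
from [ 0.4927 -0.3177  0.1717] t [ 0.0053 -0.2727  0.2772] a [0. 0. 0.] time 13.6
from [ 0.4927 -0.3177  0.1717] t [ 0.0054 -0.3003  0.2933] a [0. 0. 0.] time 13.6
```

{"api": "send_rows", "payload": {
  "motion": [
    {"tx":0,"ty":0.04,"tz":0.1,"ax":0,"ay":0,"az":0},
    {"tx":0,"ty":-0.06,"tz":0.16,"ax":0,"ay":0,"az":0},
    {"tx":0,"ty":-0.16,"tz":0.22,"ax":0,"ay":0,"az":0},
    {"tx":0,"ty":-0.22,"tz":0.25,"ax":0,"ay":0,"az":0},
    {"tx":0,"ty":-0.26,"tz":0.27,"ax":0,"ay":0,"az":0},
    {"tx":0,"ty":-0.27,"tz":0.275,"ax":0,"ay":0,"az":0},
    {"tx":0,"ty":-0.27,"tz":0.275,"ax":0,"ay":0,"az":0},
    {"tx":0,"ty":-0.27,"tz":0.275,"ax":0,"ay":0,"az":0}
  ]
}}

```text
time: 14.4
tcp_pos: [0.4938, -0.2924, 0.0781]
eef_rot: [0.094, 2.686, 1.554]
ft_force: [-0.2, 0.2, -4.5]
grip_width: 0.0093
finger_force: 49.9
```

```bash
python3 chk.py
```

```text
14.4 [ 0.4938 -0.2924  0.0781] tool x,y,z [[-0.997, 0.071, -0.001], [0.034, 0.497, 0.867], [0.062, 0.865, -0.499]] [ 0.78  1.02  0.15  1.33 -0.75  1.72  2.68] 0.009269620120304668
scene 1035 tool pct [[-0.1863, 0.0016, -0.0379], [-0.1634, 0.0035, -0.0342], [-0.0539, 0.0064, -0.0186], [0.1319, 0.0091, -0.0042], [0.1656, 0.0121, -0.0009]] slope n -0.0023 d 0.0008
  world [[0.3277, -0.3321, 0.0818], [0.5467, -0.3077, 0.093], [0.679, -0.2823, 0.1053]]
top 1163 tool pct [[-0.1818, -0.0052, -0.0426], [-0.1516, -0.0006, -0.0401], [-0.0238, 0.0036, -0.0229], [0.1423, 0.0073, -0.0062], [0.1693, 0.0178, -0.0021]] slope n 0.0009 d 0.0023
  world [[0.3235, -0.3388, 0.0792], [0.5159, -0.3107, 0.0932], [0.6733, -0.2833, 0.106]]
```

Lower straight down in small steps until contact: 2 mm of z is ty -0.007 and tz 0.004.

{"api": "send_rows", "payload": {
  "motion": [
    {"tx":0,"ty":-0.007,"tz":0.004,"ax":0,"ay":0,"az":0},
    {"tx":0,"ty":-0.014,"tz":0.008,"ax":0,"ay":0,"az":0},
    {"tx":0,"ty":-0.021,"tz":0.012,"ax":0,"ay":0,"az":0},
    {"tx":0,"ty":-0.021,"tz":0.012,"ax":0,"ay":0,"az":0},
    {"tx":0,"ty":-0.021,"tz":0.012,"ax":0,"ay":0,"az":0}
  ]
}}

```text
time: 15.0
tcp_pos: [0.4934, -0.292, 0.0714]
eef_rot: [0.095, 2.686, 1.557]
ft_force: [-0.7, -1.1, -0.6]
grip_width: 0.0095
finger_force: 49.9
```

{"api": "send_rows", "payload": {
  "motion": [
    {"tx":0,"ty":-0.003,"tz":0.002,"ax":0,"ay":0,"az":0},
    {"tx":0,"ty":-0.007,"tz":0.004,"ax":0,"ay":0,"az":0},
    {"tx":0,"ty":-0.007,"tz":0.004,"ax":0,"ay":0,"az":0},
    {"tx":0,"ty":-0.007,"tz":0.004,"ax":0,"ay":0,"az":0}
  ]
}}

```text
time: 15.4
tcp_pos: [0.4935, -0.292, 0.071]
eef_rot: [0.094, 2.684, 1.558]
ft_force: [-0.9, -3.9, 10.5]
grip_width: 0.0097
finger_force: 49.9
```

Contact made. Opening fully lets the beam settle flat on the posts, after which I back out along the tool axis.

{"api": "send_rows", "payload": {
  "motion": [
    {"tx":0,"ty":0,"tz":0,"ax":0,"ay":0,"az":0},
    {"tx":0,"ty":0,"tz":0,"ax":0,"ay":0,"az":0},
    {"tx":0,"ty":0,"tz":0,"ax":0,"ay":0,"az":0},
    {"tx":0,"ty":0,"tz":0,"ax":0,"ay":0,"az":0},
    {"tx":0,"ty":0,"tz":0,"ax":0,"ay":0,"az":0},
    {"tx":0,"ty":0,"tz":0,"ax":0,"ay":0,"az":0},
    {"tx":0,"ty":0,"tz":0,"ax":0,"ay":0,"az":0},
    {"tx":0,"ty":0,"tz":0,"ax":0,"ay":0,"az":0},
    {"tx":0,"ty":0,"tz":0,"ax":0,"ay":0,"az":0},
    {"tx":0,"ty":0,"tz":0,"ax":0,"ay":0,"az":0}
  ],
  "claw": 1
}}

```text
time: 16.4
tcp_pos: [0.4934, -0.2919, 0.0691]
eef_rot: [0.095, 2.686, 1.556]
ft_force: [-0.4, -0.1, -0.0]
grip_width: 0.0856
finger_force: 0.0
```

{"api": "send_rows", "payload": {
  "motion": [
    {"tx":0,"ty":0,"tz":-0.08,"ax":0,"ay":0,"az":0},
    {"tx":0,"ty":0,"tz":-0.18,"ax":0,"ay":0,"az":0},
    {"tx":0,"ty":0,"tz":-0.3,"ax":0,"ay":0,"az":0},
    {"tx":0,"ty":0.15,"tz":-0.4,"ax":0,"ay":0,"az":0},
    {"tx":0,"ty":0.3,"tz":-0.45,"ax":0,"ay":0,"az":0},
    {"tx":0,"ty":0.5,"tz":-0.45,"ax":0,"ay":0,"az":0},
    {"tx":0,"ty":0.5,"tz":-0.45,"ax":0,"ay":0,"az":0}
  ]
}}

```text
time: 17.1
tcp_pos: [0.4928, -0.326, 0.2401]
eef_rot: [0.085, 2.685, 1.548]
ft_force: [0.6, -0.7, -0.7]
grip_width: 0.0923
finger_force: 0.0
```

```bash
python3 bm.py -.38 -.25 .05 .12
python3 - <<'E'
from h import *
from cell import vision,read_state
s=read_state();print(s['time'],s['tcp_pos'],s['q'].round(2))
a=vision.camera('scene')['pixels'][110:250,130:290];b=vision.camera('top')['pixels'][130:270,300:460]
cv2.imwrite('pics/flat.png',np.hstack([cv2.resize(i,(400,350),interpolation=cv2.INTER_CUBIC) for i in(a,b)]))
E
```

```text
scene 949 [array([ 500.2, -316.3]), array([ 49.1, 360.5]), np.float64(85.7)] [[0.3291, -0.3416, 0.073], [0.5393, -0.3128, 0.078], [0.6768, -0.2848, 0.0831]] dy/dx -0.0707 dz/dx -0.0027
dark 38 [[0.4458, -0.3222, 0.0854], [0.4674, -0.2954, 0.0906], [0.4723, -0.2892, 0.0945]]
top 1119 [array([ 499.5, -318.9]), array([ 48.3, 359.2]), np.float64(85.3)] [[0.3225, -0.3451, 0.0698], [0.5129, -0.3169, 0.077], [0.6736, -0.2872, 0.0895]] dy/dx -0.0717 dz/dx -0.0015
dark 94 [[0.4338, -0.3332, 0.0864], [0.45, -0.3149, 0.0912], [0.4675, -0.2962, 0.0948]]
17.2 [ 0.4911934  -0.32698115  0.23485333] [ 0.82  0.88  0.15  1.18 -0.75  1.95  2.51]
```

View pics/flat.png

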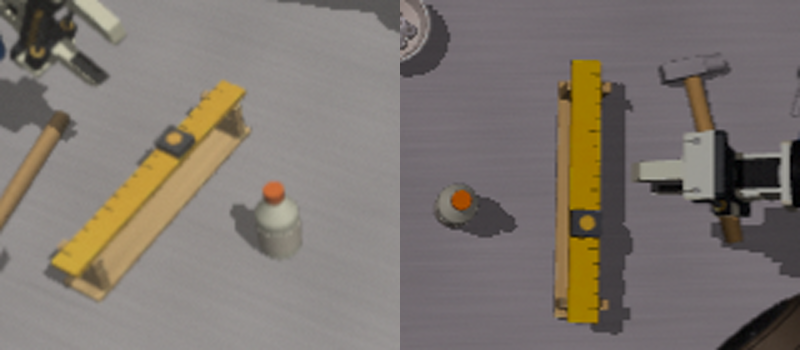

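The beam lies flat across the posts with the stop on top; in the top crop the brass disc is at (587,222) and the beam ends at rows 60 and 322. I'll measure the stop's place along the beam more precisely.

```bash
cat > meas.py <<'E'
from h import *
from cell import vision
def hit(c,u,v,z):
    o,d=ray(c,u,v); return (o+d*(z-o[2])/d[2])[:2]
def meas(n,box,zt):
    c=vision.camera(n);P=cloud(c);H=hsv(c).astype(int);hh,s,v=[H[...,i] for i in range(3)]
    x0,x1,y0,y1=box
    R=(P[...,0]>x0)&(P[...,0]<x1)&(P[...,1]>y0)&(P[...,1]<y1)&(P[...,2]>zt-.006)&(P[...,2]<zt+.022)
    Q=P[R&(abs(hh-23)<7)&(s>(200 if n=='top' else 150))]; st=P[R&(P[...,2]>zt+.008)]
    a0,sl,cc=0,*np.polyfit(Q[:,0],Q[:,1],1); u=np.array([1,sl])/np.hypot(1,sl)
    m=(R).astype(np.uint8); k,l,stt,_=cv2.connectedComponentsWithStats(m); i=1+np.argmax(stt[1:,4]); m=(l==i)
    r=cv2.minAreaRect(np.argwhere(m)[:,::-1].astype(np.float32)); b=cv2.boxPoints(r)
    w=np.array([hit(c,*p,zt) for p in b]); ctr=w.mean(0)
    t=st[:,:2]@u; e=np.percentile(t,[3,97])
    ends=np.percentile(Q[:,:2]@u,[.3,99.7])
    print(n,'px rect',r,'centre',ctr.round(4),'cloud ends',ends.round(4),'mid',ends.mean().round(4),'angle',np.degrees(np.arctan(sl)).round(2))
    print('   stop along',e.round(4),(e.mean()-ends.mean()).round(4),'vs px ctr',(e.mean()-ctr@u).round(4),'stop z',np.median(st[:,2]).round(4),'beam z',np.median(Q[:,2]).round(4),'ymean',(Q[:,:2]@np.array([-u[1],u[0]])).mean().round(4), 'mid xy', (u*ends.mean()+np.array([-u[1],u[0]])*np.mean(np.percentile(Q[:,:2]@np.array([-u[1],u[0]]),[1,99]))).round(4))
    d=(R&(P[...,2]>zt+.008)&(hh>10)&(hh<24)&(s>120)); ys,xs=np.nonzero(d)
    if len(xs)>2: print('   disc',len(xs),xs.mean().round(2),ys.mean().round(2),(hit(c,xs.mean(),ys.mean(),zt+.014)@u-ends.mean()).round(4))
E
python3 - <<'E'
from meas import *
for n in('scene','top'): meas(n,(.28,.72,-.37,-.26),.077)
from cell import read_state
s=read_state()
R=pose(85.9);print(s['time'])
go([.477,-.3165,.24],R);
E
```

```text
scene px rect ((188.54893493652344, 180.58474731445312), (14.795707702636719, 103.09117126464844), 42.633750915527344) centre [ 0.4999 -0.3155] cloud ends [0.345  0.6999] mid 0.5224 angle -3.99
   stop along [0.4576 0.4925] -0.0474 vs px ctr -0.0456 stop z 0.0922 beam z 0.0781 ymean -0.2762 mid xy [ 0.5019 -0.3129]
   disc 21 199.33 164.86 -0.0508
top px rect ((373.6593017578125, 206.0140380859375), (13.443765640258789, 104.23173522949219), 1.2188752889633179) centre [ 0.4989 -0.3181] cloud ends [0.3422 0.6983] mid 0.5203 angle -4.13
   stop along [0.4551 0.4895] -0.048 vs px ctr -0.0482 stop z 0.0903 beam z 0.0771 ymean -0.28 mid xy [ 0.4988 -0.3166]
   disc 42 373.52 217.12 -0.0419
17.4
from [ 0.4904 -0.3274  0.232 ] t [0.0568 0.0473 0.0188] a [ 7.009e-01 -1.200e-03 -7.000e-04] time 17.4
```

Stop ≈ -0.047, so the balance point is ≈ -0.022. I'll grip across the 40 mm width at the stop (beam x ≈ -0.045), which keeps the fingers off the blade.

Run:
```python
from h import *
R=pose(85.9);go([.455,-.314,.22],R)
```

```text
from [ 0.4904 -0.3274  0.232 ] t [ 0.1451 -0.0204  0.0618] a [ 7.009e-01 -1.200e-03 -7.000e-04] time 17.4
```

{"api": "send_rows", "payload": {
  "motion": [
    {"tx":0.14,"ty":0.02,"tz":0.04,"ax":0.1,"ay":0,"az":0},
    {"tx":0.14,"ty":0.02,"tz":0.04,"ax":0.2,"ay":0,"az":0},
    {"tx":0.14,"ty":0.02,"tz":0.04,"ax":0.3,"ay":0,"az":0},
    {"tx":0.14,"ty":0.02,"tz":0.04,"ax":0.4,"ay":0,"az":0},
    {"tx":0.14,"ty":0.02,"tz":0.04,"ax":0.5,"ay":0,"az":0},
    {"tx":0.14,"ty":0.02,"tz":0.04,"ax":0.6,"ay":0,"az":0},
    {"tx":0.14,"ty":0.02,"tz":0.04,"ax":0.701,"ay":0,"az":0},
    {"tx":0.14,"ty":0.02,"tz":0.04,"ax":0.701,"ay":0,"az":0},
    {"tx":0.14,"ty":0.02,"tz":0.04,"ax":0.701,"ay":0,"az":0}
  ]
}}

```text
time: 18.3
tcp_pos: [0.4571, -0.3119, 0.2324]
eef_rot: [-0.106, -3.139, 0.0]
ft_force: [-0.2, -0.6, 0.0]
grip_width: 0.0917
finger_force: 0.0
```

Run:
```python
from h import *
from cell import vision,read_state
vision.camera('top');vision.camera('top');print(read_state()['tcp_pos'],read_state()['q'].round(2))
R=pose(85.9);go([.455,-.314,.09],R);go([.455,-.314,.045],R)
```

```text
[ 0.4560837  -0.31464692  0.23222091] [ 0.25  0.3   0.34  1.73 -0.11  1.12  2.12]
from [ 0.4561 -0.3146  0.2322] t [0.0036 0.0026 0.5689] a [-0.0004 -0.001  -0.0008] time 18.4
from [ 0.4561 -0.3146  0.2322] t [0.0034 0.0027 0.7489] a [-0.0004 -0.001  -0.0008] time 18.4
```

{"api": "send_rows", "payload": {
  "motion": [
    {"tx":0,"ty":0,"tz":0.19,"ax":0,"ay":0,"az":0},
    {"tx":0,"ty":0,"tz":0.38,"ax":0,"ay":0,"az":0},
    {"tx":0,"ty":0,"tz":0.5,"ax":0,"ay":0,"az":0},
    {"tx":0,"ty":0,"tz":0.6,"ax":0,"ay":0,"az":0},
    {"tx":0,"ty":0,"tz":0.69,"ax":0,"ay":0,"az":0},
    {"tx":0,"ty":0,"tz":0.745,"ax":0,"ay":0,"az":0},
    {"tx":0,"ty":0,"tz":0.745,"ax":0,"ay":0,"az":0},
    {"tx":0,"ty":0,"tz":0.745,"ax":0,"ay":0,"az":0}
  ]
}}

```text
time: 19.2
tcp_pos: [0.4565, -0.3151, 0.0468]
eef_rot: [-0.114, -3.139, 0.002]
ft_force: [0.1, -0.5, -0.1]
grip_width: 0.0918
finger_force: 0.0
```

{"api": "send_rows", "payload": {
  "motion": [
    {"tx":0,"ty":0,"tz":0,"ax":0,"ay":0,"az":0},
    {"tx":0,"ty":0,"tz":0,"ax":0,"ay":0,"az":0},
    {"tx":0,"ty":0,"tz":0,"ax":0,"ay":0,"az":0},
    {"tx":0,"ty":0,"tz":0,"ax":0,"ay":0,"az":0},
    {"tx":0,"ty":0,"tz":0,"ax":0,"ay":0,"az":0},
    {"tx":0,"ty":0,"tz":0,"ax":0,"ay":0,"az":0},
    {"tx":0,"ty":0,"tz":0,"ax":0,"ay":0,"az":0},
    {"tx":0,"ty":0,"tz":0,"ax":0,"ay":0,"az":0},
    {"tx":0,"ty":0,"tz":0,"ax":0,"ay":0,"az":0},
    {"tx":0,"ty":0,"tz":0,"ax":0,"ay":0,"az":0}
  ],
  "claw": -1,
  "grip_force": 50
}}

```text
time: 20.2
tcp_pos: [0.4568, -0.3134, 0.0466]
eef_rot: [-0.111, -3.139, 0.001]
ft_force: [-0.3, 2.6, 3.1]
grip_width: 0.0399
finger_force: 50.0
```

Gripped at 40 mm. Now lift and take a longer weighing of both force and moment.

{"api": "send_rows", "payload": {
  "motion": [
    {"tx":0,"ty":0,"tz":-0.05,"ax":0,"ay":0,"az":0},
    {"tx":0,"ty":0,"tz":-0.15,"ax":0,"ay":0,"az":0},
    {"tx":0,"ty":0,"tz":-0.3,"ax":0,"ay":0,"az":0},
    {"tx":0,"ty":0,"tz":-0.45,"ax":0,"ay":0,"az":0},
    {"tx":0,"ty":0,"tz":-0.55,"ax":0,"ay":0,"az":0},
    {"tx":0,"ty":0,"tz":-0.6,"ax":0,"ay":0,"az":0},
    {"tx":0,"ty":0,"tz":-0.6,"ax":0,"ay":0,"az":0},
    {"tx":0,"ty":0,"tz":-0.6,"ax":0,"ay":0,"az":0},
    {"tx":0,"ty":0,"tz":-0.6,"ax":0,"ay":0,"az":0}
  ]
}}

```text
time: 21.1
tcp_pos: [0.4558, -0.3131, 0.1948]
eef_rot: [-0.111, -3.137, 0.0]
ft_force: [0.2, 0.2, -4.6]
grip_width: 0.0397
finger_force: 50.0
```

```bash
sed -i 's/range(12)/range(30)/' weigh.py; python3 weigh.py; python3 chk.py | cut -c1-400
python3 - <<'E'
from h import *
R=pose(73.9)
R0=pose(85.9)
w1=[.47,-.09,.20];w2=[.47,.14,.20]
go(w1,R0);go(w2,R,w1,R0)
E
```

```text
22.6 [ 0.4568 -0.3137  0.1966] [-1.1120e-01 -3.1396e+00  2.3000e-03] 0.03991647572649327 49.99676585197449
F [-0.02   0.073 -4.161] [0.41 0.44 0.55] T [0.0278 0.0818 0.0068] [0.03  0.034 0.026] J [ 0.0000e+00 -5.7072e+01  4.3550e+00 -3.1309e+01  5.1000e-02 -2.2000e-02
  0.0000e+00]
22.6 [ 0.4568 -0.3137  0.1966] tool x,y,z [[-0.997, 0.071, -0.0], [0.071, 0.997, -0.001], [-0.0, -0.001, -1.0]] [ 0.25  0.33  0.33  1.79 -0.12  1.04  2.13] 0.03991647572649327
scene 821 tool pct [[-0.2175, -0.0181, -0.0356], [-0.2027, -0.0127, -0.0338], [-0.1258, 0.0044, -0.0318], [-0.0354, 0.0205, -0.0296], [0.1303, 0.0233, -0.0257]] slope n 0.0068 d -0.0052
  world [[0.3273, -0.3444, 0.2223], [0.5827, -0.3175, 0.2283], [0.6742, -0.2902, 0.2321]]
top 939 tool pct [[-0.2177, -0.0212, -0.0364], [-0.1967, -0.0169, -0.0332], [-0.11, 0.0008, -0.03], [0.0524, 0.0162, -0.0268], [0.0916, 0.0187, -0.0229]] slope n 0.0355 d 0.0013
  world [[0.3664, -0.3473, 0.2195], [0.5665, -0.3199, 0.2265], [0.6741, -0.2901, 0.233]]
from [ 0.4568 -0.3137  0.1966] t [ 0.0106  0.8962 -0.015 ] a [-0.001   0.      0.0004] time 22.7
from [ 0.47 -0.09  0.2 ] t [0.0658 0.9176 0.    ] a [0.     0.     0.1396] time 22.7
```

{"api": "send_rows", "payload": {
  "motion": [
    {"tx":0.01,"ty":0.1,"tz":0,"ax":0,"ay":0,"az":0},
    {"tx":0.01,"ty":0.25,"tz":0,"ax":0,"ay":0,"az":0},
    {"tx":0.01,"ty":0.4,"tz":0,"ax":0,"ay":0,"az":0},
    {"tx":0.01,"ty":0.55,"tz":0,"ax":0,"ay":0,"az":0},
    {"tx":0.01,"ty":0.7,"tz":0,"ax":0,"ay":0,"az":0},
    {"tx":0.01,"ty":0.85,"tz":0,"ax":0,"ay":0,"az":0},
    {"tx":0.01,"ty":0.95,"tz":0,"ax":0,"ay":0,"az":0}
  ]
}}

```text
time: 23.4
tcp_pos: [0.4712, -0.0736, 0.1964]
eef_rot: [0.107, 3.139, -0.001]
ft_force: [-0.1, -0.3, -4.1]
grip_width: 0.0399
finger_force: 50.0
```

{"api": "send_rows", "payload": {
  "motion": [
    {"tx":0.01,"ty":0.15,"tz":0,"ax":0,"ay":0,"az":0.02},
    {"tx":0.02,"ty":0.3,"tz":0,"ax":0,"ay":0,"az":0.04},
    {"tx":0.03,"ty":0.45,"tz":0,"ax":0,"ay":0,"az":0.06},
    {"tx":0.04,"ty":0.6,"tz":0,"ax":0,"ay":0,"az":0.08},
    {"tx":0.05,"ty":0.75,"tz":0,"ax":0,"ay":0,"az":0.1},
    {"tx":0.06,"ty":0.85,"tz":0,"ax":0,"ay":0,"az":0.12},
    {"tx":0.06,"ty":0.92,"tz":0,"ax":0,"ay":0,"az":0.14}
  ]
}}

```text
time: 24.1
tcp_pos: [0.472, 0.1564, 0.1959]
eef_rot: [0.438, 3.111, -0.001]
ft_force: [-0.3, -0.2, -4.6]
grip_width: 0.0397
finger_force: 50.0
```

Run:
```python
from h import *
from cell import vision,read_state
print(read_state()['ft_force'].round(1),read_state()['grip_width'],read_state()['q'].round(2))
go([.5013,.3257,.18],pose(73.9));go([.5013,.3257,.07],pose(73.9))
```

```text
[-0.3 -0.2 -4.6] 0.039715260538423953 [-0.51  0.24  0.1   1.9  -0.03  1.    0.89]
from [0.472  0.1564 0.1959] t [0.0742 0.6833 0.0633] a [-0.0005  0.0001  0.0009] time 24.1
from [0.472  0.1564 0.1959] t [0.0742 0.6836 0.5033] a [-0.0005  0.0001  0.0009] time 24.1
```

{"api": "send_rows", "payload": {
  "motion": [
    {"tx":0.02,"ty":0.15,"tz":0,"ax":0,"ay":0,"az":0},
    {"tx":0.04,"ty":0.3,"tz":0,"ax":0,"ay":0,"az":0},
    {"tx":0.06,"ty":0.45,"tz":0.06,"ax":0,"ay":0,"az":0},
    {"tx":0.074,"ty":0.6,"tz":0.15,"ax":0,"ay":0,"az":0},
    {"tx":0.074,"ty":0.68,"tz":0.25,"ax":0,"ay":0,"az":0},
    {"tx":0.074,"ty":0.68,"tz":0.4,"ax":0,"ay":0,"az":0},
    {"tx":0.074,"ty":0.68,"tz":0.5,"ax":0,"ay":0,"az":0},
    {"tx":0.074,"ty":0.68,"tz":0.5,"ax":0,"ay":0,"az":0},
    {"tx":0.074,"ty":0.68,"tz":0.5,"ax":0,"ay":0,"az":0}
  ]
}}

```text
time: 25.0
tcp_pos: [0.502, 0.3221, 0.071]
eef_rot: [-0.44, -3.111, 0.003]
ft_force: [0.8, 0.0, -3.1]
grip_width: 0.0396
finger_force: 50.0
```

```bash
cat > cmp.py <<'E'
from meas import *
from cell import read_state
import sys
zt=float(sys.argv[1])
for n in('scene','top'):
    c=vision.camera(n);P=cloud(c);H=hsv(c).astype(int);hh,s,v=[H[...,i] for i in range(3)]
    R=(P[...,0]>.28)&(P[...,0]<.76)&(P[...,1]>.2)&(P[...,1]<.42)&(abs(P[...,2]-zt)<.012)
    Q=P[R&(abs(hh-23)<7)&(s>(200 if n=='top' else 150))]
    sl=np.polyfit(Q[:,0],Q[:,1],1)[0];u=np.array([1,sl])/np.hypot(1,sl);w=np.array([-u[1],u[0]])
    A=Q[:,:2]@u;B=Q[:,:2]@w
    e=np.percentile(A,[.3,99.7]);b=np.percentile(B,[2,98])
    edge=np.array([.522,.3214] if n=='scene' else [.520,.3187])
    print(n,len(Q),'angle',np.degrees(np.arctan(sl)).round(2),'far end from edge',(e[1]-edge@u).round(4),'near',(e[0]-edge@u).round(4),'side',(b-edge@w).round(4),'z',np.percentile(Q[:,2],[5,50,95]).round(4),'dz/du',np.polyfit(A,Q[:,2],1)[0].round(4))
s=read_state();print(s['time'],s['tcp_pos'].round(4),s['ft_force'].round(1),s['grip_width'])
E
python3 cmp.py .1
```

```text
scene 1074 angle -16.26 far end from edge 0.2033 near -0.1384 side [-0.0208  0.0151] z [0.1003 0.1031 0.1056] dz/du -0.0035
top 590 angle -14.68 far end from edge 0.2039 near 0.0295 side [-0.0267  0.0118] z [0.0971 0.1015 0.1059] dz/du 0.0059
25.1 [0.503  0.3228 0.0725] [ 0.3  0.2 -3.7] 0.0397704099440346
```

Near enough. I'll correct about 2 mm along and 3 mm across, then descend to just above the edge.

{"api": "send_rows", "payload": {
  "motion": [
    {"tx":0.008,"ty":0.012,"tz":0,"ax":0,"ay":0,"az":0},
    {"tx":0.008,"ty":0.012,"tz":0.05,"ax":0,"ay":0,"az":0},
    {"tx":0.008,"ty":0.012,"tz":0.1,"ax":0,"ay":0,"az":0},
    {"tx":0.008,"ty":0.012,"tz":0.15,"ax":0,"ay":0,"az":0},
    {"tx":0.008,"ty":0.012,"tz":0.18,"ax":0,"ay":0,"az":0},
    {"tx":0.008,"ty":0.012,"tz":0.18,"ax":0,"ay":0,"az":0},
    {"tx":0.008,"ty":0.012,"tz":0.18,"ax":0,"ay":0,"az":0}
  ]
}}

```text
time: 25.8
tcp_pos: [0.5007, 0.3254, 0.0253]
eef_rot: [-0.44, -3.11, 0.003]
ft_force: [0.2, 0.0, -3.0]
grip_width: 0.0397
finger_force: 50.0
```

```bash
python3 cmp.py .055; python3 cmp.py .055
```

```text
scene 1016 angle -15.91 far end from edge 0.2006 near -0.121 side [-0.0194  0.0173] z [0.0544 0.0573 0.06  ] dz/du -0.0038
top 555 angle -15.12 far end from edge 0.2019 near 0.0275 side [-0.023   0.0142] z [0.0501 0.0551 0.0598] dz/du -0.0017
25.9 [0.5011 0.3257 0.026 ] [ 0.2 -0.5 -5.6] 0.03957991534243836
scene 1013 angle -15.89 far end from edge 0.2009 near -0.122 side [-0.0189  0.0176] z [0.0552 0.058  0.0607] dz/du -0.0038
top 551 angle -14.76 far end from edge 0.2022 near 0.0257 side [-0.0236  0.014 ] z [0.0501 0.0555 0.0602] dz/du 0.0024
26.0 [0.501  0.3258 0.0261] [ 0.1 -0.5 -4. ] 0.03950680587027707
```

{"api": "send_rows", "payload": {
  "motion": [
    {"tx":0,"ty":0,"tz":0.006,"ax":0,"ay":0,"az":0},
    {"tx":0,"ty":0,"tz":0.012,"ax":0,"ay":0,"az":0},
    {"tx":0,"ty":0,"tz":0.016,"ax":0,"ay":0,"az":0},
    {"tx":0,"ty":0,"tz":0.016,"ax":0,"ay":0,"az":0},
    {"tx":0,"ty":0,"tz":0.016,"ax":0,"ay":0,"az":0}
  ]
}}

```text
time: 26.5
tcp_pos: [0.5006, 0.3255, 0.0216]
eef_rot: [0.44, 3.111, -0.002]
ft_force: [0.5, 0.3, -4.5]
grip_width: 0.0393
finger_force: 50.0
```

{"api": "send_rows", "payload": {
  "motion": [
    {"tx":0,"ty":0,"tz":0.004,"ax":0,"ay":0,"az":0},
    {"tx":0,"ty":0,"tz":0.006,"ax":0,"ay":0,"az":0},
    {"tx":0,"ty":0,"tz":0.006,"ax":0,"ay":0,"az":0},
    {"tx":0,"ty":0,"tz":0.006,"ax":0,"ay":0,"az":0}
  ]
}}

```text
time: 26.9
tcp_pos: [0.5006, 0.3255, 0.0201]
eef_rot: [0.44, 3.111, -0.002]
ft_force: [0.2, 0.1, -4.3]
grip_width: 0.0392
finger_force: 50.0
```

{"api": "send_rows", "payload": {
  "motion": [
    {"tx":0,"ty":0,"tz":0.004,"ax":0,"ay":0,"az":0},
    {"tx":0,"ty":0,"tz":0.004,"ax":0,"ay":0,"az":0},
    {"tx":0,"ty":0,"tz":0.004,"ax":0,"ay":0,"az":0}
  ]
}}

```text
time: 27.2
tcp_pos: [0.5008, 0.3256, 0.0196]
eef_rot: [0.44, 3.11, -0.002]
ft_force: [-1.7, -1.4, 3.7]
grip_width: 0.0397
finger_force: 50.0
```

{"api": "send_rows", "payload": {
  "motion": [
    {"tx":0,"ty":0,"tz":0.004,"ax":0,"ay":0,"az":0},
    {"tx":0,"ty":0,"tz":0.004,"ax":0,"ay":0,"az":0},
    {"tx":0,"ty":0,"tz":0.004,"ax":0,"ay":0,"az":0}
  ]
}}

```text
time: 27.5
tcp_pos: [0.5007, 0.3256, 0.0194]
eef_rot: [0.44, 3.11, -0.001]
ft_force: [-5.7, -3.3, 13.5]
grip_width: 0.0394
finger_force: 50.0
```

Contact. I'll back off about 1 mm to relieve the pressure, then open only 3 mm per side and watch whether it stays level.

{"api": "send_rows", "payload": {
  "motion": [
    {"tx":0,"ty":0,"tz":-0.004,"ax":0,"ay":0,"az":0},
    {"tx":0,"ty":0,"tz":-0.004,"ax":0,"ay":0,"az":0},
    {"tx":0,"ty":0,"tz":-0.004,"ax":0,"ay":0,"az":0}
  ]
}}

```text
time: 27.8
tcp_pos: [0.5008, 0.3256, 0.0195]
eef_rot: [0.44, 3.11, -0.002]
ft_force: [-3.7, -1.2, 7.2]
grip_width: 0.0398
finger_force: 50.0
```

{"api": "send_rows", "payload": {
  "motion": [
    {"tx":0,"ty":0,"tz":0,"ax":0,"ay":0,"az":0},
    {"tx":0,"ty":0,"tz":0,"ax":0,"ay":0,"az":0},
    {"tx":0,"ty":0,"tz":0,"ax":0,"ay":0,"az":0},
    {"tx":0,"ty":0,"tz":0,"ax":0,"ay":0,"az":0},
    {"tx":0,"ty":0,"tz":0,"ax":0,"ay":0,"az":0},
    {"tx":0,"ty":0,"tz":0,"ax":0,"ay":0,"az":0}
  ],
  "claw": 0
}}

```text
time: 28.4
tcp_pos: [0.5007, 0.3256, 0.0191]
eef_rot: [0.44, 3.111, -0.002]
ft_force: [-0.7, 0.4, 0.2]
grip_width: 0.0456
finger_force: 0.0
```

```bash
python3 cmp.py .051; python3 cmp.py .051
```

```text
scene 1011 angle -16.03 far end from edge 0.201 near -0.1178 side [-0.0189  0.0178] z [0.0491 0.0519 0.0545] dz/du -0.0018
top 547 angle -15.04 far end from edge 0.2011 near 0.0291 side [-0.0233  0.0146] z [0.0446 0.0491 0.0538] dz/du 0.0005
28.5 [0.5006 0.3255 0.0191] [-0.4  0.   0.2] 0.045772693995866046
scene 1016 angle -16.05 far end from edge 0.2006 near -0.1192 side [-0.0191  0.0177] z [0.0488 0.0518 0.0544] dz/du -0.0019
top 543 angle -15.04 far end from edge 0.2018 near 0.0294 side [-0.0233  0.0145] z [0.0445 0.0491 0.0542] dz/du -0.001
28.6 [0.5007 0.3255 0.0191] [0.1 0.8 0.6] 0.046139478670588784
```

Level with no load on the gripper. Open fully and rise straight up.

{"api": "send_rows", "payload": {
  "motion": [
    {"tx":0,"ty":0,"tz":0,"ax":0,"ay":0,"az":0},
    {"tx":0,"ty":0,"tz":0,"ax":0,"ay":0,"az":0},
    {"tx":0,"ty":0,"tz":0,"ax":0,"ay":0,"az":0},
    {"tx":0,"ty":0,"tz":0,"ax":0,"ay":0,"az":0},
    {"tx":0,"ty":0,"tz":-0.04,"ax":0,"ay":0,"az":0},
    {"tx":0,"ty":0,"tz":-0.12,"ax":0,"ay":0,"az":0},
    {"tx":0,"ty":0,"tz":-0.25,"ax":0,"ay":0,"az":0},
    {"tx":0,"ty":0,"tz":-0.4,"ax":0,"ay":0,"az":0},
    {"tx":0,"ty":0,"tz":-0.6,"ax":0,"ay":0,"az":0},
    {"tx":0,"ty":0,"tz":-0.7,"ax":0,"ay":0,"az":0}
  ],
  "claw": 0.7
}}

```text
time: 29.6
tcp_pos: [0.502, 0.3266, 0.1993]
eef_rot: [0.439, 3.107, 0.004]
ft_force: [0.7, 0.6, -0.7]
grip_width: 0.0784
finger_force: 0.0
```

{"api": "send_rows", "payload": {
  "motion": [
    {"tx":0,"ty":-0.2,"tz":0,"ax":0,"ay":0,"az":0},
    {"tx":0,"ty":-0.4,"tz":0,"ax":0,"ay":0,"az":0},
    {"tx":0,"ty":-0.6,"tz":0,"ax":0,"ay":0,"az":0},
    {"tx":0,"ty":-0.8,"tz":0,"ax":0,"ay":0,"az":0},
    {"tx":0,"ty":-1,"tz":0,"ax":0,"ay":0,"az":0},
    {"tx":0,"ty":-1,"tz":0,"ax":0,"ay":0,"az":0},
    {"tx":0,"ty":-1,"tz":0,"ax":0,"ay":0,"az":0}
  ]
}}

```text
time: 30.3
tcp_pos: [0.4314, 0.0847, 0.1954]
eef_rot: [0.444, 3.109, -0.001]
ft_force: [-0.4, 0.2, 0.2]
grip_width: 0.0777
finger_force: 0.0
```

```bash
python3 cmp.py .051; python3 cmp.py .051
python3 - <<'E'
from h import *
from cell import vision
a=vision.camera('scene')['pixels'];b=vision.camera('top')['pixels']
cv2.imwrite('pics/fin.png',np.hstack([cv2.resize(i,(400,300)) for i in(a,b)]))
E
```

```text
scene 1385 angle -15.87 far end from edge 0.2009 near -0.1549 side [-0.0188  0.0176] z [0.0491 0.0521 0.0549] dz/du -0.0023
top 1063 angle -15.89 far end from edge 0.2009 near -0.1559 side [-0.0212  0.0163] z [0.0441 0.049  0.0539] dz/du -0.0003
30.4 [0.4318 0.0866 0.1951] [-0.3  0.4 -0.1] 0.07786783391881597
scene 1381 angle -15.84 far end from edge 0.2007 near -0.1531 side [-0.019   0.0174] z [0.049  0.0519 0.0547] dz/du -0.0017
top 1068 angle -15.93 far end from edge 0.2011 near -0.1559 side [-0.0212  0.0166] z [0.0445 0.0488 0.0538] dz/du -0.0006
30.5 [0.4318 0.0869 0.1947] [-0.4 -0.4 -0.3] 0.07790449455905425
```

View pics/fin.png

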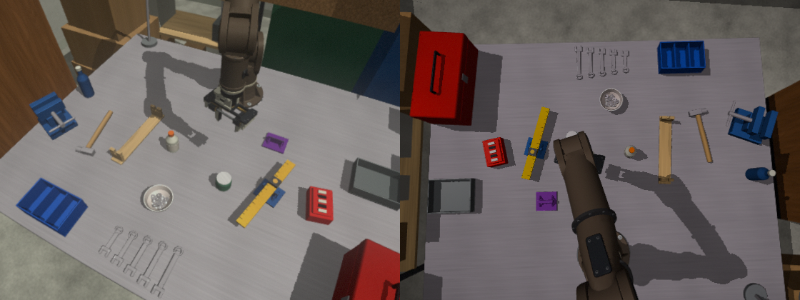

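The beam balances level across the blue stand, at (265,190) in the scene half and (537,145) in the top half. It is square within about 0.3° and centred across within about 2 mm; the other objects look unmoved.

```bash
python3 -c "
from cell import job_done
print(job_done())"
```

```text
the job is handed in; nothing more can be done
None
```

The beam is handed in balanced level and by itself on the blue stand, stop block on top, square to the edge within about 0.3° and centred across it within about 2 mm. Its balance point is about 23 mm from mid-length towards the stop; the tin, glue bottle, bowl, fuse box and hammer were not touched, and it took about 31 s of the 64 s.

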